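# Clear the copper spinner's inspection plate and set out the thin cups

## Robot

A 6-joint arm with a two-finger parallel gripper is mounted at the origin on the work surface. World frame = base frame: x ahead of the robot, y to its left, z up, the work surface at z = 0. Lengths are in m, angles in degrees, forces in N, time in s.
With the tool pointing down it reaches from about 0.3 to 1 m from the base axis. Payload 5.1 kg.
Tool frame: the origin (TCP) lies on the centre line of the jaws, within the pads' length; the fingertips stand 8 mm ahead of it and the grasp point (between the pads) lies 11 mm behind it (env.finger_overhang is the z of the fingertips in the tool frame, in m); z points along the fingers, y is the line along which they close (so a half turn about z gives the same grasp; the last joint's range is limited). The gripper opens to 95 mm and grips with 3 to 60 N. Pads are 20 mm wide; open, the fingers measure 119 mm over their backs; the gripper's body (75 mm by 180 mm) begins 59 mm behind the grasp point.
Start: joints at [-68.675, 7.093, 94.555, -0, 78.352, -4.733], TCP at [0.286, -0.584, 0.223] pointing down, gripper open.
Joint ranges: [-149.61, 149.61], [-58.7, 133.49], [1.44, 155.28], [-77.14, 257.14], [18.33, 153.61], [-166.67, 166.67]. Speed limits (degrees/s): [147.25, 147.25, 180, 180, 180, 180].

## Interface

Orientations are given as a 3x3 rotation matrix whose columns are the frame's x, y, z axes.
In Python, from station import env gives the robot as it stands.
- The arm moves only by the tool step_arm, never from a script. Its arguments are lists of equal length, an entry for each row: "linear": the shift along the tool's x, y, z normalised to -1 to 1, where 1 is 0.2 m, a list of three; "spin": the turn about the tool's z normalised to -1 to 1, where 1 is pi rad. A call has 1 to 5 rows; each row is the pose to reach, as a shift and turn from the pose commanded when the call began, along the tool's axes at that moment, turning the shorter way round; what a row does not reach only later rows make up. A row lasts 1/12 s, in which the tool goes at most 41.7 mm and 7.16 degrees, less where a joint would pass 70% of its speed; a pose out of reach is approached as far as the arm can. A call with a number of a shift or a turn outside -1 to 1 is refused whole. A call with a gripper value outside its range is refused whole. "jaw" is the closure, from -1 (fully open) to 1 (shut), set as the call begins (left out, the last holds). The fingers move at their own pace and stop on an object; "newtons" is the grip in N (left out, the last holds). Time passes only in rows, so rows that repeat a pose let the fingers close. It gives the time, the measured TCP pose, the force, the opening and the grip force at its end, in the units of the state.
- env.read_state(): the state, without advancing time (a new reading comes with each control period).
- env.read_camera(name): name is "scene" or "top"; returns the picture (384x512x3 uint8, red, green, blue); there is no depth.
- env.camera_info(name): a dict with "intrinsics" (3x3 intrinsics, pixels), "R" (3x3) and "t" (3): a world point X has camera coordinates R X + t. Camera axes: x right, y down, z forward; pixel columns grow to the right and rows downward; lengths in m; the calibration is good to about 2 mm. A picture is of the moment at which its call begins. camera_info takes no time and is no camera call.
- env.job_done(): hands the job in; it is judged then, once.
Trained networks look in the newest picture that a camera, given by its name, has taken for a name from the list of things; names that differ only in an ending like _2 or _b are one class to them, and where a whole thing is asked for, a point or a joint stands for the part that bears it (a point fixed in the world has none). Each returns a list of dicts, best first, with "confidence" (0 to 1); they miss things now and then, are a little off and sometimes report something else, mostly with a low value. They report only what shows in the picture. A call takes as long as a camera call. They do not tell look-alikes from the thing itself.
- env.regions_of(camera, name): "mask" (384x512 bool, what is visible of it) and "box" ([left, top, right, bottom] in pixels, round what is visible of it).
The state is a dict: "clock": time; "joints": joint angles; "dq": joint speeds; "joint_torque": joint torques, N m; "position": TCP position; "tool_rot": TCP orientation; "force": force on the tool from outside, world axes, zero at the start; "torque": the same for the moment, N m; "finger_gap": opening from 0.0 (shut) to 1.0 (fully open); "grasp_force": force on a finger pad.
Only numpy, scipy, OpenCV 4.12 (cv2) and the standard library are available. Lean on these libraries where they do the work, as an engineer would, in place of code of your own. Each camera call takes 0.05 s, during which the arm holds its last target. There are 200 camera calls.

## Task

Pick up the scraper block and sweep every loose copper chip off the steel plate into the chip tray along its open edge, using only the scraper (never the fingers) on the chips; stand the scraper upright back on its rubber mat. Then stand each thin copper cup, still mouth down, inside a painted circle of its own on the cleared plate, holding the cups gently, with no more than about 10 N of grip, so that none is dented. Leave the other things on the bench where they are, and if anything gets knocked out of place before you finish, put it right.

Things in the scene. Friction and masses are not known exactly. Their poses are not given: they have to be found in the camera images.
- plate_top (a point): middle of the steel inspection plate's flat clear top (fixed; its place and yaw vary), 240 x 240 mm inside its green lips and 40 mm above the bench. Axes are those of the plate, z up. Lips 8 mm thick and 10 mm high stand along its +x, -x and +y edges; the -y edge, 120 mm from this point, is open and drops straight into the chip tray
- tray (a point): middle of the chip tray's floor, a green trough fixed along the open -y edge of the plate: inside 240 mm (x) by 95 mm (y), floor 34 mm below the plate's top; its outer wall is as high as the plate's top, its end walls 10 mm higher. Axes as the plate's
- mat: black rubber mat, 160 x 160 x 4 mm, fixed on the bench (place and yaw vary); origin at the centre of its underside, z up
- scraper: loose scraper block, 220 g, standing on the mat: a wooden block with a brass foot, 110 mm long (its x), 40 mm thick (its y), 24 mm high, with an upright red grip on top 70 mm long (x), 24 mm thick (y), reaching from 24 to 66 mm above the underside. Origin: centre of the foot's underside; z up
- chip0: a bent copper off-cut ('chip'), 50 mm long, 15 mm wide, 9 mm thick, 35 g, lying loose and flat on the plate; origin under its middle, x along its length. Sharp: not to be touched with the fingers. May be absent
- chip1: a bent copper off-cut ('chip'), 50 mm long, 15 mm wide, 9 mm thick, 35 g, lying loose and flat on the plate; origin under its middle, x along its length. Sharp: not to be touched with the fingers. May be absent
- chip2: a bent copper off-cut ('chip'), 50 mm long, 15 mm wide, 9 mm thick, 35 g, lying loose and flat on the plate; origin under its middle, x along its length. Sharp: not to be touched with the fingers. May be absent
- chip3: a bent copper off-cut ('chip'), 50 mm long, 15 mm wide, 9 mm thick, 35 g, lying loose and flat on the plate; origin under its middle, x along its length. Sharp: not to be touched with the fingers. May be absent
- cup0: a thin spun copper cup standing mouth down, a plain round thing 71 mm high: rim bead 66 mm across and 6 mm high at the bottom, straight wall 60 mm across from 9 to 60 mm up, narrowing closed top. 130 g. Treat it as solid. Origin: centre of its lower rim, on what it stands on; z up. Dents if the two fingers together press on it with more than 30 N (15 N from each). May be absent
- cup1: a thin spun copper cup standing mouth down, a plain round thing 71 mm high: rim bead 66 mm across and 6 mm high at the bottom, straight wall 60 mm across from 9 to 60 mm up, narrowing closed top. 130 g. Treat it as solid. Origin: centre of its lower rim, on what it stands on; z up. Dents if the two fingers together press on it with more than 30 N (15 N from each). May be absent
- cup2: a thin spun copper cup standing mouth down, a plain round thing 71 mm high: rim bead 66 mm across and 6 mm high at the bottom, straight wall 60 mm across from 9 to 60 mm up, narrowing closed top. 130 g. Treat it as solid. Origin: centre of its lower rim, on what it stands on; z up. Dents if the two fingers together press on it with more than 30 N (15 N from each). May be absent
- cup3: a thin spun copper cup standing mouth down, a plain round thing 71 mm high: rim bead 66 mm across and 6 mm high at the bottom, straight wall 60 mm across from 9 to 60 mm up, narrowing closed top. 130 g. Treat it as solid. Origin: centre of its lower rim, on what it stands on; z up. Dents if the two fingers together press on it with more than 30 N (15 N from each). May be absent
- spot0 (a point): centre of a yellow circle painted on the plate's top, 90 mm across inside; one of four in a square 112 mm apart (this one towards the plate's +x, +y)
- spot1 (a point): centre of a yellow circle painted on the plate's top, 90 mm across inside; one of four in a square 112 mm apart (this one towards the plate's +x, -y)
- spot2 (a point): centre of a yellow circle painted on the plate's top, 90 mm across inside; one of four in a square 112 mm apart (this one towards the plate's -x, +y)
- spot3 (a point): centre of a yellow circle painted on the plate's top, 90 mm across inside; one of four in a square 112 mm apart (this one towards the plate's -x, -y)
- disc: bystander: flat copper blank, 90 mm across, 6 mm thick, loose on the bench; origin under its centre
- former: bystander: pale wooden cone-shaped former, 72 mm across, 80 mm high, loose; origin under its centre
- pliers: bystander: blue-handled pliers, 180 mm long along their x, 12 mm thick, lying loose; origin under the middle
There are look-alikes about, which are no part of the job. Leave any green look-alike of the cup0 alone.

How it is judged:
By the outcome, as a careful person would: the job done as asked, in the order asked, and still so for the second after the job is handed in, with the robot touching nothing.
Of chip0, chip1, chip2, chip3 only 3 to 4 are there at a start; the rules pass over those that are not, and their reading is None.
Of cup0, cup1, cup2, cup3 only 3 to 4 are there at a start; the rules pass over those that are not, and their reading is None.
At some moment in a run one of cup0, cup1, cup2, cup3, scraper may be knocked a few centimetres aside while the robot is not near it.
It also fails if it takes over 208 s, if anything falls off the work surface, if the arm or the gripper's body presses on something with over 40 N, if the wrist force passes 120 N, or if a joint passes its speed limit or range.

## Working session

There is one attempt and no reset: what is moved stays moved. The work goes in short steps, Python scripts to look and compute and a tool call to move; the robot and the scene stay as the last step left them, time stands still between calls to the robot, and variables do not carry over. Pictures are saved under pics/ and viewed, at most 14 in all, crops included, and the job is handed in when it is done.

Besides the shell and the picture viewer there is one more tool, called after "Request:" by a JSON object that holds its "name" and its "arguments". step_arm: Moves the arm, as the interface text tells. Its arguments: {"type":"object","properties":{"linear":{"type":"array","items":{"type":"array","items":{"type":"number"}}},"spin":{"type":"array","items":{"type":"number"}},"jaw":{"type":"number"},"newtons":{"type":"number"}},"required":["linear","spin"]}

```bash
mkdir -p pics; ls; cat > h.py <<'E'
import numpy as np, cv2
from station import env
def snap(cam,fn=None,box=None,scale=1):
    im=env.read_camera(cam)
    if fn:
        c=im if box is None else im[box[1]:box[3],box[0]:box[2]]
        c=cv2.resize(c,None,fx=scale,fy=scale,interpolation=cv2.INTER_CUBIC)
        cv2.imwrite('pics/'+fn,c[:,:,::-1])
    return im
def ray(cam,uv,z):
    """world point at height z seen at pixel(s) uv"""
    I=env.camera_info(cam);K,R,t=[np.array(I[k]) for k in('intrinsics','R','t')]
    uv=np.atleast_2d(uv).astype(float)
    d=(R.T@np.linalg.inv(K)@np.c_[uv,np.ones(len(uv))].T).T
    c=-R.T@t
    return c+d*((z-c[2])/d[:,2:])
def proj(cam,X):
    I=env.camera_info(cam);K,R,t=[np.array(I[k]) for k in('intrinsics','R','t')]
    p=(K@(R@np.atleast_2d(X).T+t[:,None])).T
    return p[:,:2]/p[:,2:]
E
python3 - <<'E'
from h import *
for c in('scene','top'):
    snap(c,f'{c}0.png',scale=1.5)
    I=env.camera_info(c);print(c,np.round(-np.array(I['R']).T@np.array(I['t']),3),np.round(I['intrinsics'],0).tolist(),np.round(I['R'],2).tolist())
    for n in('plate_top','tray','mat','scraper','chip0','cup0','disc','former','pliers'):
        try:
            for r in env.regions_of(c,n): 
                m=r['mask'];print(c,n,round(r['confidence'],2),[int(v) for v in r['box']],int(m.sum()))
        except Exception as e: print(n,e)
print({k:np.round(v,3).tolist() for k,v in env.read_state().items()})
E
```

```text
pics
scene [ 0.811 -0.522  0.985] [[424.0, 0.0, 256.0], [0.0, 424.0, 189.0], [0.0, 0.0, 1.0]] [[0.88, 0.47, -0.0], [0.38, -0.71, -0.59], [-0.28, 0.52, -0.81]]
scene plate_top 0.73 [166, 166, 315, 323] 12908
scene tray 0.8 [172, 166, 314, 319] 12556
scene mat 0.93 [110, 305, 204, 382] 3683
scene scraper 0.76 [136, 334, 189, 359] 1122
scene chip0 0.7 [220, 196, 241, 200] 112
scene chip0 0.51 [209, 222, 223, 237] 101
scene chip0 0.46 [258, 245, 277, 255] 141
scene cup0 0.84 [281, 141, 307, 166] 487
scene cup0 0.81 [283, 110, 305, 136] 512
scene cup0 0.65 [318, 150, 342, 182] 639
scene cup0 0.58 [317, 88, 336, 113] 445
scene cup0 0.41 [168, 171, 315, 318] 12794
scene disc 0.81 [314, 126, 342, 150] 513
scene disc 0.57 [208, 362, 241, 382] 507
scene disc 0.48 [318, 150, 340, 182] 553
scene former 0.9 [205, 363, 243, 383] 556
scene pliers 0.59 [91, 244, 154, 297] 812
top [0.433 0.064 1.145] [[417.0, 0.0, 264.0], [0.0, 417.0, 195.0], [0.0, 0.0, 1.0]] [[-0.01, -1.0, -0.0], [-1.0, 0.01, -0.05], [0.05, 0.0, -1.0]]
top plate_top 0.67 [237, 124, 377, 233] 12385
top plate_top 0.34 [261, 147, 284, 
[... 315 characters left out ...]
08, 195] 627
top cup0 0.62 [180, 170, 206, 196] 509
top cup0 0.49 [352, 253, 415, 281] 551
top disc 0.64 [351, 253, 415, 284] 626
top disc 0.59 [126, 145, 160, 178] 809
top former 0.59 [409, 118, 440, 146] 667
top pliers 0.61 [349, 253, 415, 283] 539
top pliers 0.32 [233, 124, 379, 233] 12237
{'clock': 1.0, 'joints': [-68.673, 7.093, 94.554, -0.0, 78.35, -4.735], 'dq': [-0.126, -0.13, -0.014, -0.083, 0.088, 0.04], 'joint_torque': [0.002, -41.759, -36.023, 0.078, 0.043, -0.0], 'position': [0.286, -0.584, 0.223], 'tool_rot': [[0.898, 0.439, 0.0], [0.439, -0.898, -0.0], [-0.0, 0.0, -1.0]], 'force': [-0.097, -0.31, 0.34], 'torque': [-0.052, 0.042, 0.087], 'grasp_force': 0.0, 'finger_gap': 0.999}
```

View pics/scene0.png

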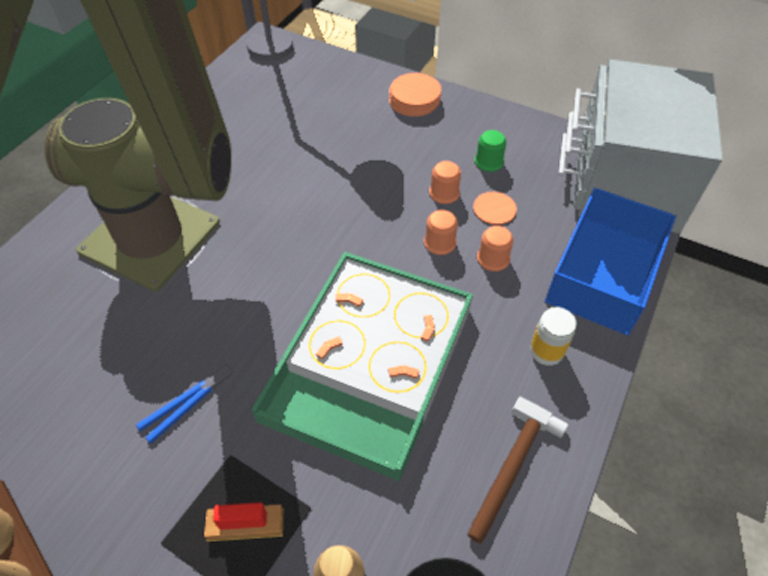

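View pics/top0.png

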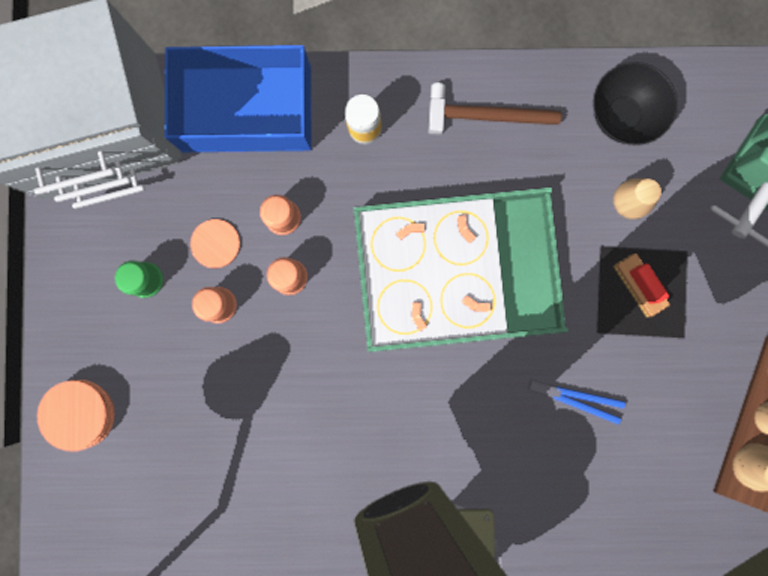

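The top view shows three copper cups at full-size pixels of about (187,143), (191,184) and (143,203). There is also a green look-alike cup at (91,186), which I'll leave alone. Four chips lie on the plate, the tray is on the right (world -y), and the scraper on its mat is at (428,190). Next I'll measure these.

```bash
cat >> h.py <<'E'
from scipy.optimize import minimize
from scipy.spatial import ConvexHull
import itertools
def rect(im,cam,z,x0,x1,y0,y1,s=1000):
    """bird's-eye of plane z: row = x1-x, col = y1-y (s px per m)"""
    r,c=np.mgrid[0:int((x1-x0)*s),0:int((y1-y0)*s)]
    P=np.c_[(x1-(r.ravel()+.5)/s),(y1-(c.ravel()+.5)/s),np.full(r.size,z)]
    uv=proj(cam,P).astype(np.float32).reshape(r.shape+(2,))
    return cv2.remap(im,uv[...,0],uv[...,1],cv2.INTER_LINEAR)
def copper(im):
    h=cv2.cvtColor(im,cv2.COLOR_RGB2HSV);return (((h[...,0]<14)|(h[...,0]>174))&(h[...,1]>100)&(h[...,2]>90))
CUP=[(.033,0),(.033,.006),(.030,.009),(.030,.060),(.024,.071)]
def cupmask(cam,x,y,z0):
    a=np.linspace(0,2*np.pi,40)
    P=np.vstack([np.c_[x+r*np.cos(a),y+r*np.sin(a),np.full(40,z0+z)] for r,z in CUP])
    uv=proj(cam,P);m=np.zeros((384*4,512*4),np.uint8)
    cv2.fillConvexPoly(m,cv2.convexHull(np.round(uv*4+1.5).astype(np.int32)),255)
    return cv2.resize(m,(512,384),interpolation=cv2.INTER_AREA)/255.
def fitcup(ims,x,y,z0=0.):
    out=[]
    for cam,im in ims.items():
        C=copper(im).astype(float)
        u,v=proj(cam,[x,y,z0+.035])[0];w=np.zeros_like(C);u,v=int(u),int(v);w[max(v-28,0):v+28,max(u-28,0):u+28]=1
        lab,L=cv2.connectedComponents(C.astype(np.uint8));cand=np.bincount(L[(cupmask(cam,x,y,z0)>.5)],minlength=lab);cand[0]=0
        C=(L==cand.argmax()).astype(float)
        f=lambda p:np.abs(cupmask(cam,p[0],p[1],z0)-C).sum()/C.sum()
        r=minimize(f,[x,y],method='Nelder-Mead',options=dict(initial_simplex=[[x,y],[x+.015,y],[x,y+.015]],xatol=3e-4,fatol=1e-4))
        out.append((cam,np.round(r.x,4).tolist(),round(r.fun,3)))
    return out
def to(x,y,z,yaw=None):
    """print shift/turn from the present pose in tool units"""
    s=env.read_state();R=np.array(s['tool_rot']);d=R.T@(np.array([x,y,z])-s['position'])
    psi=np.degrees(np.arctan2(R[1,0],R[0,0]));sp=0 if yaw is None else (-(yaw-psi)+180)%360-180
    return np.round(d/.2,4).tolist(),round(sp/180,4),'rows',np.ceil(max(np.linalg.norm(d)/.0417,abs(sp)/7.16))
E
python3 - <<'E'
from h import *
ims={c:env.read_camera(c) for c in('scene','top')}
for c,im in ims.items():
    # plate by yellow circles
    B=rect(im,c,.04,.25,.75,-.25,.2);h=cv2.cvtColor(B,cv2.COLOR_RGB2HSV)
    Y=((h[...,0]>18)&(h[...,0]<35)&(h[...,1]>70)&(h[...,2]>140))
    r,q=np.nonzero(Y);X=np.c_[.75-(r+.5)/1000,.2-(q+.5)/1000]
    def f(p):
        a=p[2];Q=(X-p[:2])@np.array([[np.cos(a),-np.sin(a)],[np.sin(a),np.cos(a)]])
        d=np.min([abs(np.hypot(Q[:,0]-i,Q[:,1]-j)-.046) for i in(-.056,.056) for j in(-.056,.056)],0)
        return np.minimum(d,.015).mean()*1000
    best=min((minimize(f,[*X.mean(0),a],method='Nelder-Mead',options=dict(xatol=1e-5,fatol=1e-5)) for a in(-.2,-.1,0,.1,.2)),key=lambda r:r.fun)
    print(c,'plate',np.round(best.x[:2],4),np.degrees(best.x[2]).round(2),best.fun,len(X))
    p=best.x;a=p[2];M=np.array([[np.cos(a),np.sin(a)],[-np.sin(a),np.cos(a)]])
    # chips
    B=rect(im,c,.045,.25,.75,-.25,.2);n,L,st,ce=cv2.connectedComponentsWithStats(copper(B).astype(np.uint8))
    for k in range(1,n):
        if st[k,4]>250:
            r,q=np.nonzero(L==k);W=np.c_[.75-r/1000,.2-q/1000];Q=(W-p[:2])@M.T
            print('  chip x',Q[:,0].min().round(3),Q[:,0].max().round(3),'y',Q[:,1].min().round(3),Q[:,1].max().round(3),st[k,4])
    # scraper grip top
    h=cv2.cvtColor(im,cv2.COLOR_RGB2HSV);red=((h[...,0]<4)|(h[...,0]>174))&(h[...,1]>190)&(h[...,2]>60)
    n,L,st,ce=cv2.connectedComponentsWithStats(red.astype(np.uint8))
    for k in range(1,n):
        if st[k,4]>60: print('  red',st[k],ray(c,ce[k],.06).round(3))
for g in((187,143),(191,184),(143,203)):
    x,y,_=ray('top',g,.04)[0];print(np.round([x,y],3),fitcup(ims,x,y))
im=ims['top']
a=cv2.resize(im[150:235,395:465],None,fx=7,fy=7,interpolation=cv2.INTER_CUBIC)
cv2.imwrite('pics/scr.png',a[:,:,::-1])
E
```

```text
scene plate [ 0.5275 -0.0022] 5.03 1.3838716427651012 4488
  chip x 0.047 0.095 y -0.08 -0.052 507
  chip x 0.065 0.089 y 0.007 0.052 403
  chip x -0.077 -0.047 y -0.093 -0.052 295
  chip x -0.095 -0.049 y 0.021 0.042 282
  red [143 336  34  16 498] [[ 0.504 -0.382  0.06 ]]
top plate [5.264e-01 3.000e-04] 5.04 1.1515426756177523 3367
  chip x 0.05 0.094 y -0.079 -0.053 495
  chip x 0.07 0.089 y 0.011 0.053 439
[0.632 0.269] [('scene', [0.6357, 0.2707], np.float64(0.568)), ('top', [0.6353, 0.272], np.float64(0.199))]
[0.522 0.258] [('scene', [0.5255, 0.2584], np.float64(0.225)), ('top', [0.5249, 0.2595], np.float64(0.198))]
[0.473 0.386] [('scene', [0.4759, 0.3869], np.float64(0.238)), ('top', [0.4756, 0.3902], np.float64(0.138))]
```

View pics/scr.png

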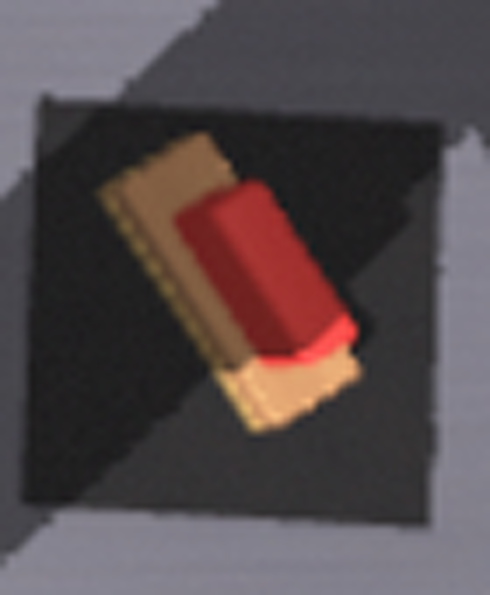

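The crop confirms the red grip on the wooden block, lying obliquely on the mat. I'll fit its pose with a box model in both cameras.

```bash
cat >> h.py <<'E'
def boxmask(cam,x,y,yaw,lx,ly,za,zb):
    c,s=np.cos(yaw),np.sin(yaw)
    P=np.array([[x+c*i*lx/2-s*j*ly/2,y+s*i*lx/2+c*j*ly/2,z] for i in(-1,1) for j in(-1,1) for z in(za,zb)])
    m=np.zeros((384*4,512*4),np.uint8)
    cv2.fillConvexPoly(m,cv2.convexHull(np.round(proj(cam,P)*4+1.5).astype(np.int32)),255)
    return cv2.resize(m,(512,384),interpolation=cv2.INTER_AREA)/255.
def fitscraper(ims,z0=.004,guess=None):
    out=[];cs={}
    for c,im in ims.items():
        h=cv2.cvtColor(im,cv2.COLOR_RGB2HSV);red=((h[...,0]<6)|(h[...,0]>172))&(h[...,1]>165)&(h[...,2]>40)
        n,L,st,ce=cv2.connectedComponentsWithStats(red.astype(np.uint8));
        ks=[k for k in range(1,n) if st[k,4]>40]
        if not ks: continue
        k=max(ks,key=lambda k:st[k,4]);cs[c]=(L==k).astype(float);g=ray(c,ce[k],z0+.045)[0]
    def f(p,cc): return sum(np.abs(boxmask(c,p[0],p[1],p[2],.07,.024,z0+.024,z0+.066)-cs[c]).sum()/cs[c].sum() for c in cc)
    for cc in [[c] for c in cs]+[list(cs)]:
        b=min((minimize(f,[g[0],g[1],a],args=(cc,),method='Nelder-Mead',options=dict(initial_simplex=[[g[0],g[1],a],[g[0]+.01,g[1],a],[g[0],g[1]+.01,a],[g[0],g[1],a+.15]],xatol=2e-4,fatol=1e-4)) for a in np.radians([0,35,70,105,140])),key=lambda r:r.fun)
        out.append((cc,b.x[:2].round(4).tolist(),round(np.degrees(b.x[2]),1),round(b.fun,3)))
    return out
E
python3 - <<'E'
from h import *
ims={c:env.read_camera(c) for c in('scene','top')}
for o in fitscraper(ims):print(o)
im=ims['top'];h=cv2.cvtColor(im,cv2.COLOR_RGB2HSV)
for r in env.regions_of('top','mat')[:1]:
    m=r['mask'].astype(np.uint8);q=cv2.minAreaRect(np.argwhere(m)[:,::-1].astype(np.float32));print('mat',ray('top',q[0],.004),q)
print(to(.5,-.38,.2,33))
E
```

```text
(['scene'], [0.5018, -0.3795], np.float64(30.4), np.float64(0.128))
(['top'], [0.4997, -0.3778], np.float64(210.5), np.float64(0.154))
(['scene', 'top'], [0.5011, -0.3793], np.float64(31.3), np.float64(0.314))
mat [[ 0.48751017 -0.38490522  0.004     ]] ((428.39923095703125, 194.51773071289062), (59.58561706542969, 59.34141540527344), 2.544804573059082)
([1.4114, -0.4449, 0.1134], np.float64(-0.0386), 'rows', np.float64(8.0))
```

Request:
{"name": "step_arm", "arguments": {"linear": [[0.98, -0.3, 0], [0.98, -0.3, 0], [0.98, -0.3, 0], [0.98, -0.3, 0], [0.98, -0.3, 0]], "spin": [0, 0, 0, 0, 0], "jaw": -1}}

```text
clock: 1.67
position: [0.4365, -0.4423, 0.2229]
tool_rot: [[0.898, 0.439, 0.0], [0.439, -0.898, -0.0], [0.0, 0.0, -1.0]]
force: [0.7, -0.9, 0.4]
finger_gap: 1.0
grasp_force: 0.0
```

Request:
{"name": "step_arm", "arguments": {"linear": [[0.43, -0.145, 0.2], [0.43, -0.145, 0.4], [0.43, -0.145, 0.5], [0.43, -0.145, 0.5], [0.43, -0.145, 0.5]], "spin": [-0.0275, -0.0275, -0.0275, -0.0275, -0.0275]}}

```text
clock: 2.08
position: [0.498, -0.3768, 0.1173]
tool_rot: [[0.856, 0.517, -0.007], [0.517, -0.856, 0.006], [-0.003, -0.009, -1.0]]
force: [-0.8, 0.5, 0.3]
finger_gap: 0.997
grasp_force: 0.0
```

```bash
python3 -c "
from h import *
print(env.read_state()['position'],to(.5007,-.3785,.042,31))"
```

```text
[ 0.49801072 -0.37676347  0.11728506] ([0.0081, 0.0179, 0.3763], np.float64(0.0008), 'rows', np.float64(2.0))
```

Request:
{"name": "step_arm", "arguments": {"linear": [[0.007, -0.006, 0.12], [0.007, -0.006, 0.24], [0.007, -0.006, 0.34], [0.007, -0.006, 0.405], [0.007, -0.006, 0.405]], "spin": [0, 0, 0, 0, 0]}}

```text
clock: 2.5
position: [0.4986, -0.3786, 0.0399]
tool_rot: [[0.858, 0.514, -0.003], [0.514, -0.858, 0.002], [-0.001, -0.003, -1.0]]
force: [-0.0, 0.9, -0.5]
finger_gap: 0.997
grasp_force: 0.0
```

Request:
{"name": "step_arm", "arguments": {"linear": [[0, 0, 0], [0, 0, 0], [0, 0, 0], [0, 0, 0], [0, 0, 0]], "spin": [0, 0, 0, 0, 0], "jaw": 1, "newtons": 40}}

```text
clock: 2.92
position: [0.5009, -0.3789, 0.0429]
tool_rot: [[0.857, 0.515, 0.001], [0.515, -0.857, -0.001], [0.001, 0.002, -1.0]]
force: [0.5, -0.5, -0.7]
finger_gap: 0.704
grasp_force: 0.0
```

Request:
{"name": "step_arm", "arguments": {"linear": [[0, 0, 0], [0, 0, 0], [0, 0, 0], [0, 0, 0], [0, 0, 0]], "spin": [0, 0, 0, 0, 0]}}

```text
clock: 3.33
position: [0.5003, -0.3783, 0.0416]
tool_rot: [[0.857, 0.515, -0.0], [0.515, -0.857, 0.0], [-0.0, -0.0, -1.0]]
force: [-1.4, -0.4, 0.7]
finger_gap: 0.357
grasp_force: 0.0
```

Request:
{"name": "step_arm", "arguments": {"linear": [[0, 0, 0], [0, 0, 0], [0, 0, 0], [0, 0, 0], [0, 0, 0]], "spin": [0, 0, 0, 0, 0]}}

```text
clock: 3.75
position: [0.5003, -0.3783, 0.0416]
tool_rot: [[0.857, 0.515, -0.0], [0.515, -0.857, 0.0], [-0.0, -0.0, -1.0]]
force: [0.1, 0.6, -0.5]
finger_gap: 0.251
grasp_force: 40.0
```

Request:
{"name": "step_arm", "arguments": {"linear": [[0, 0, 0], [0, 0, -0.1], [0, 0, -0.3], [0, 0, -0.45], [0, 0, -0.6]], "spin": [0, 0, 0, 0, 0]}}

```text
clock: 4.17
position: [0.4999, -0.3781, 0.1623]
tool_rot: [[0.857, 0.515, -0.001], [0.515, -0.857, 0.001], [-0.0, -0.001, -1.0]]
force: [0.4, -0.2, -1.8]
finger_gap: 0.249
grasp_force: 40.0
```

Request:
{"name": "step_arm", "arguments": {"linear": [[0, 0, 0], [0, 0, 0], [0, 0, 0], [0, 0, 0], [0, 0, 0]], "spin": [0.036, 0.072, 0.108, 0.1444, 0.1444]}}

```text
clock: 4.58
position: [0.4998, -0.378, 0.1607]
tool_rot: [[0.996, 0.086, -0.001], [0.086, -0.996, 0.001], [-0.001, -0.001, -1.0]]
force: [0.1, 0.1, -2.2]
finger_gap: 0.248
grasp_force: 40.0
```

```bash
python3 -c "
from h import *
s=env.read_state();print(s['position'],s['finger_gap'],s['force'],s['grasp_force'],to(.579,.094,.162,5.03))
env.read_camera('scene')"
```

```text
[ 0.49984131 -0.37798231  0.1607458 ] 0.24809171199210797 [ 0.05088073  0.06603842 -2.21330801] 39.951807260513306 ([0.5963, -2.3174, -0.0045], np.float64(-0.0007), 'rows', np.float64(12.0))
```

Request:
{"name": "step_arm", "arguments": {"linear": [[0.25, -0.95, 0], [0.25, -0.95, 0], [0.25, -0.95, 0], [0.25, -0.95, 0], [0.25, -0.95, 0]], "spin": [0, 0, 0, 0, 0]}}

```text
clock: 5.05
position: [0.5332, -0.1816, 0.1611]
tool_rot: [[0.996, 0.092, -0.001], [0.092, -0.996, 0.001], [-0.001, -0.001, -1.0]]
force: [0.6, 0.4, -2.9]
finger_gap: 0.25
grasp_force: 39.9
```

Request:
{"name": "step_arm", "arguments": {"linear": [[0.25, -0.95, 0], [0.25, -0.95, 0], [0.25, -0.95, 0], [0.25, -0.95, 0], [0.25, -0.95, 0]], "spin": [0, 0, 0, 0, 0]}}

```text
clock: 5.47
position: [0.5665, 0.0121, 0.1614]
tool_rot: [[0.996, 0.092, -0.0], [0.092, -0.996, 0.001], [-0.0, -0.001, -1.0]]
force: [0.6, -0.9, -2.9]
finger_gap: 0.25
grasp_force: 39.9
```

Request:
{"name": "step_arm", "arguments": {"linear": [[0.096, -0.417, 0], [0.096, -0.417, 0], [0.096, -0.417, 0.05], [0.096, -0.417, 0.15], [0.096, -0.417, 0.25]], "spin": [0, 0, 0, 0, 0]}}

```text
clock: 5.88
position: [0.5792, 0.0949, 0.1118]
tool_rot: [[0.996, 0.093, 0.002], [0.093, -0.996, -0.0], [0.002, 0.0, -1.0]]
force: [0.5, -1.1, -2.3]
finger_gap: 0.25
grasp_force: 39.9
```

Request:
{"name": "step_arm", "arguments": {"linear": [[0, 0, 0], [0, 0, 0], [0, 0, 0], [0, 0, 0], [0, 0, 0]], "spin": [0, 0, 0, 0, 0]}}

```text
clock: 6.3
position: [0.5797, 0.0935, 0.1134]
tool_rot: [[0.996, 0.087, 0.003], [0.087, -0.996, 0.0], [0.003, 0.0, -1.0]]
force: [0.5, -0.2, -2.5]
finger_gap: 0.253
grasp_force: 40.0
```

```bash
python3 -c "
from h import *
s=env.read_state();print(s['position'],s['force'],to(.579,.094,.080,5.03))
snap('scene','s1.png',(140,100,360,330),3)"
```

```text
[0.57966136 0.09347857 0.11341167] [ 0.46408506 -0.19071056 -2.52673395] ([-0.0035, -0.0029, 0.167], np.float64(-0.0001), 'rows', np.float64(1.0))
```

View pics/s1.png

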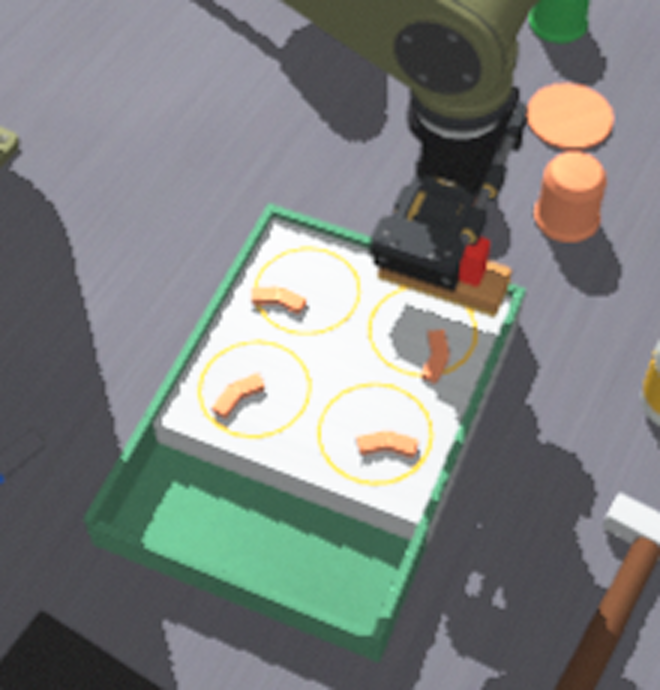

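Request:
{"name": "step_arm", "arguments": {"linear": [[-0.002, -0.002, 0.06], [-0.002, -0.002, 0.12], [-0.002, -0.002, 0.167], [-0.002, -0.002, 0.167], [-0.002, -0.002, 0.167]], "spin": [0, 0, 0, 0, 0]}}

```text
clock: 6.77
position: [0.5773, 0.094, 0.0767]
tool_rot: [[0.996, 0.087, -0.002], [0.087, -0.996, -0.0], [-0.002, -0.0, -1.0]]
force: [0.4, -0.4, -3.6]
finger_gap: 0.249
grasp_force: 40.0
```

Request:
{"name": "step_arm", "arguments": {"linear": [[0, 0.07, 0], [0, 0.14, 0], [0, 0.21, 0], [0, 0.28, 0], [0, 0.35, 0]], "spin": [0, 0, 0, 0, 0]}}

```text
clock: 7.18
position: [0.5842, 0.0224, 0.0782]
tool_rot: [[0.996, 0.087, -0.0], [0.087, -0.996, -0.0], [-0.0, 0.0, -1.0]]
force: [0.2, -0.3, -3.1]
finger_gap: 0.248
grasp_force: 40.0
```

Request:
{"name": "step_arm", "arguments": {"linear": [[0, 0.07, 0], [0, 0.14, 0], [0, 0.21, 0], [0, 0.28, 0], [0, 0.35, 0]], "spin": [0, 0, 0, 0, 0]}}

```text
clock: 7.6
position: [0.5904, -0.0468, 0.0783]
tool_rot: [[0.996, 0.087, -0.0], [0.087, -0.996, 0.0], [-0.0, -0.0, -1.0]]
force: [-0.0, 0.7, -1.7]
finger_gap: 0.254
grasp_force: 40.0
```

Request:
{"name": "step_arm", "arguments": {"linear": [[0, 0.07, 0], [0, 0.14, 0], [0, 0.21, 0], [0, 0.28, 0], [0, 0.35, 0]], "spin": [0, 0, 0, 0, 0]}}

```text
clock: 8.02
position: [0.5967, -0.1167, 0.0783]
tool_rot: [[0.996, 0.087, 0.0], [0.087, -0.996, -0.0], [0.0, 0.0, -1.0]]
force: [-0.2, 0.1, -2.8]
finger_gap: 0.25
grasp_force: 40.0
```

Request:
{"name": "step_arm", "arguments": {"linear": [[0, 0.04, 0], [0, 0.06, 0], [0, 0.06, 0], [0, 0.06, 0], [0, 0.06, 0]], "spin": [0, 0, 0, 0, 0]}}

```text
clock: 8.43
position: [0.5974, -0.1265, 0.0781]
tool_rot: [[0.996, 0.088, -0.0], [0.088, -0.996, 0.0], [-0.0, -0.0, -1.0]]
force: [0.1, -0.0, -3.1]
finger_gap: 0.248
grasp_force: 40.0
```

```bash
python3 -c "
from h import *
s=env.read_state();print(s['position'],s['force'])
snap('scene','s2.png',(140,100,360,330),3)"
```

```text
[ 0.59742445 -0.12652983  0.07813874] [ 0.06645472 -0.04480896 -3.08351759]
```

View pics/s2.png

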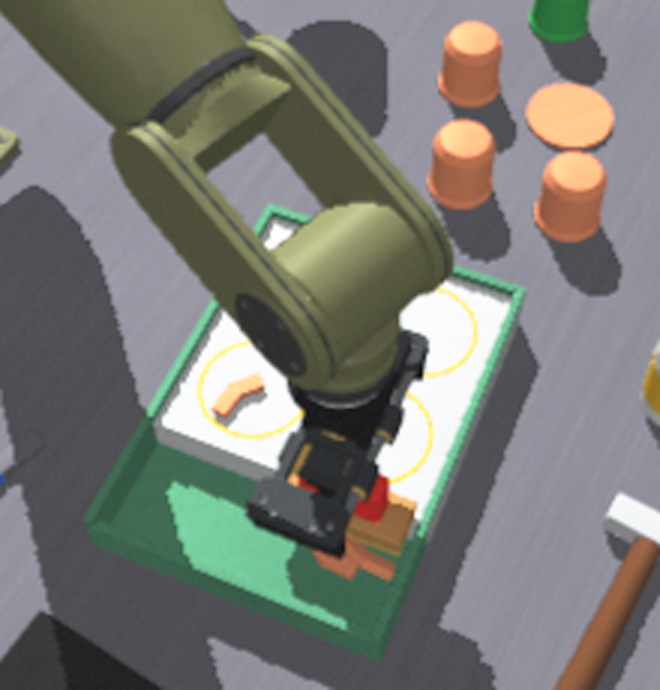

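Request:
{"name": "step_arm", "arguments": {"linear": [[0, 0, -0.2], [-0.1, -0.2, -0.3], [-0.2, -0.4, -0.3], [-0.3, -0.6, -0.3], [-0.4, -0.75, -0.3]], "spin": [0, 0, 0, 0, 0]}}

```text
clock: 8.9
position: [0.5086, 0.0114, 0.1392]
tool_rot: [[0.996, 0.088, 0.002], [0.088, -0.996, 0.0], [0.002, -0.0, -1.0]]
force: [-0.6, 0.5, -2.9]
finger_gap: 0.251
grasp_force: 40.0
```

Request:
{"name": "step_arm", "arguments": {"linear": [[-0.195, -0.2, 0], [-0.195, -0.356, 0], [-0.195, -0.356, 0.12], [-0.195, -0.356, 0.22], [-0.195, -0.356, 0.3]], "spin": [0, 0, 0, 0, 0]}}

```text
clock: 9.32
position: [0.4629, 0.0787, 0.0774]
tool_rot: [[0.996, 0.091, 0.0], [0.091, -0.996, 0.0], [0.0, -0.0, -1.0]]
force: [-0.5, 0.2, -3.7]
finger_gap: 0.251
grasp_force: 40.0
```

Request:
{"name": "step_arm", "arguments": {"linear": [[0, 0, 0], [0, 0.07, 0], [0, 0.14, 0], [0, 0.21, 0], [0, 0.28, 0]], "spin": [0, 0, 0, 0, 0]}}

```text
clock: 9.73
position: [0.469, 0.0211, 0.0788]
tool_rot: [[0.996, 0.088, 0.001], [0.088, -0.996, 0.0], [0.001, -0.0, -1.0]]
force: [-0.5, 0.7, -3.2]
finger_gap: 0.252
grasp_force: 40.0
```

Request:
{"name": "step_arm", "arguments": {"linear": [[0, 0.07, 0], [0, 0.14, 0], [0, 0.21, 0], [0, 0.28, 0], [0, 0.35, 0]], "spin": [0, 0, 0, 0, 0]}}

```text
clock: 10.15
position: [0.4751, -0.0488, 0.0788]
tool_rot: [[0.996, 0.088, 0.001], [0.088, -0.996, 0.0], [0.001, -0.0, -1.0]]
force: [0.4, -0.2, -2.3]
finger_gap: 0.251
grasp_force: 40.0
```

Request:
{"name": "step_arm", "arguments": {"linear": [[0, 0.07, 0], [0, 0.14, 0], [0, 0.21, 0], [0, 0.28, 0], [0, 0.35, 0]], "spin": [0, 0, 0, 0, 0]}}

```text
clock: 10.57
position: [0.4813, -0.1186, 0.0789]
tool_rot: [[0.996, 0.088, 0.001], [0.088, -0.996, -0.0], [0.001, 0.0, -1.0]]
force: [0.5, 0.6, -3.5]
finger_gap: 0.253
grasp_force: 40.0
```

Request:
{"name": "step_arm", "arguments": {"linear": [[0, 0.07, 0], [0, 0.13, 0], [0, 0.13, 0], [0, 0.13, 0], [0, 0.13, 0]], "spin": [0, 0, 0, 0, 0]}}

```text
clock: 10.98
position: [0.4832, -0.1436, 0.0783]
tool_rot: [[0.996, 0.087, -0.0], [0.087, -0.996, 0.0], [-0.0, -0.0, -1.0]]
force: [-0.5, 0.2, -2.5]
finger_gap: 0.251
grasp_force: 40.0
```

```bash
python3 -c "
from h import *
s=env.read_state();print(s['position'],s['force'])
snap('scene','s3.png',(140,100,360,330),3)"
```

```text
[ 0.48324462 -0.14359216  0.07826796] [-0.48872201  0.2033276  -2.54357862]
```

View pics/s3.png

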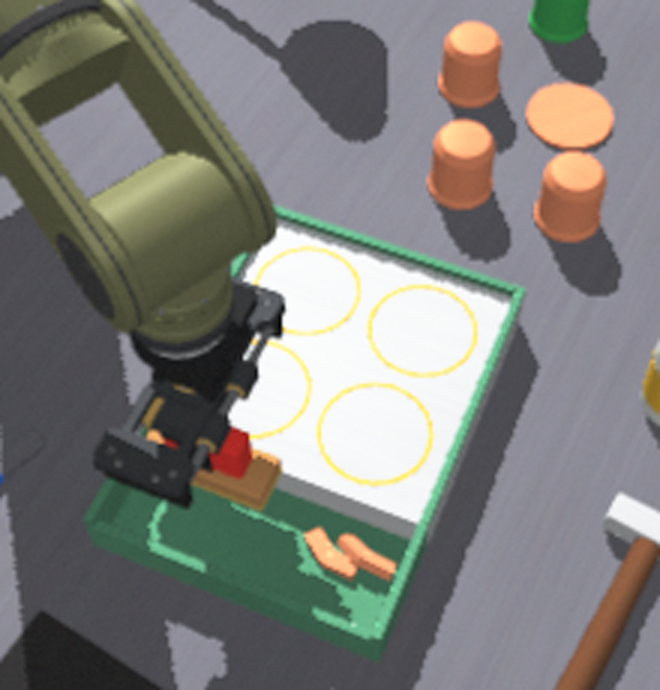

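Request:
{"name": "step_arm", "arguments": {"linear": [[0, 0, -0.2], [0, 0, -0.4], [0, 0.1, -0.5], [0, 0.3, -0.5], [0, 0.4, -0.5]], "spin": [0, 0, 0, 0, 0]}}

```text
clock: 11.45
position: [0.4921, -0.226, 0.1815]
tool_rot: [[0.996, 0.089, 0.005], [0.089, -0.996, -0.004], [0.005, 0.005, -1.0]]
force: [-0.5, 0.5, -3.8]
finger_gap: 0.251
grasp_force: 40.0
```

Request:
{"name": "step_arm", "arguments": {"linear": [[-0.017, 0.2, 0], [-0.017, 0.4, 0], [-0.017, 0.6, 0], [-0.017, 0.776, 0], [-0.017, 0.776, 0]], "spin": [-0.036, -0.072, -0.108, -0.1444, -0.1444]}}

```text
clock: 11.87
position: [0.5005, -0.3836, 0.178]
tool_rot: [[0.857, 0.515, 0.0], [0.515, -0.857, -0.003], [-0.001, 0.003, -1.0]]
force: [-0.6, 0.6, -2.6]
finger_gap: 0.249
grasp_force: 40.0
```

```bash
python3 -c "
from h import *
s=env.read_state();print(s['position'],s['force'],to(.5003,-.3783,.0425,31))
a=snap('scene')[150:330,150:350];b=snap('top')[110:250,220:460]
a=cv2.resize(a,None,fx=2,fy=2);b=cv2.resize(b,None,fx=1.65,fy=1.65);H=max(a.shape[0],b.shape[0])
o=np.zeros((H,a.shape[1]+b.shape[1],3),np.uint8);o[:a.shape[0],:a.shape[1]]=a;o[:b.shape[0],a.shape[1]:]=b
cv2.imwrite('pics/s4.png',o[:,:,::-1]);print(o.shape)"
```

```text
[ 0.50049683 -0.38359504  0.17800723] [-0.62398569  0.64139802 -2.5636043 ] ([0.0137, -0.0249, 0.6775], np.float64(0.0), 'rows', np.float64(4.0))
(360, 796, 3)
```

View pics/s4.png

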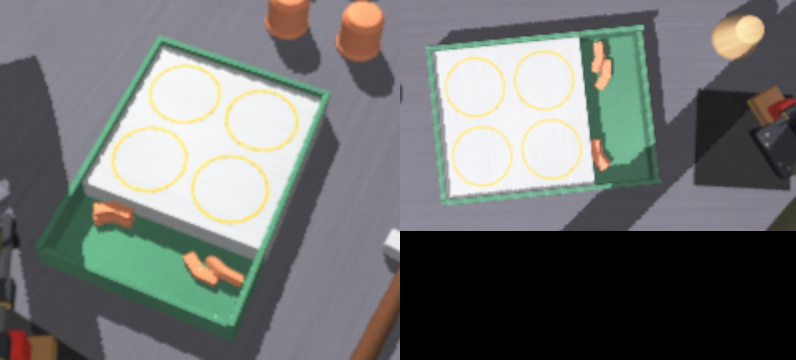

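The plate is clear and the chips lie in the tray: two at (200,268) and (228,270) in the left view, and an overlapping cluster at (113,213). Now I'll put the scraper back.

Request:
{"name": "step_arm", "arguments": {"linear": [[0, 0, 0.1], [0, 0, 0.25], [0, 0, 0.4], [0, 0, 0.56], [0, 0, 0.56]], "spin": [0, 0, 0, 0, 0]}}

```text
clock: 12.38
position: [0.4965, -0.3728, 0.0584]
tool_rot: [[0.856, 0.516, -0.011], [0.516, -0.856, 0.01], [-0.004, -0.014, -1.0]]
force: [-1.5, 1.2, -4.8]
finger_gap: 0.248
grasp_force: 40.0
```

Request:
{"name": "step_arm", "arguments": {"linear": [[0, 0, 0], [0, 0, 0], [0, 0, 0]], "spin": [0, 0, 0]}}

```text
clock: 12.63
position: [0.5023, -0.3794, 0.0696]
tool_rot: [[0.857, 0.516, 0.004], [0.516, -0.857, -0.003], [0.002, 0.005, -1.0]]
force: [-1.2, -0.0, -3.3]
finger_gap: 0.25
grasp_force: 40.0
```

```bash
python3 -c "
from h import *
s=env.read_state();print(s['position'],s['force'],to(.5003,-.3783,.0425,31))
im=snap('scene','s5.png',(160,220,330,330),4.5)"
```

```text
[ 0.50233775 -0.37943264  0.06959118] [-1.16236329 -0.04756561 -3.31065334] ([-0.006, -0.0108, 0.1354], np.float64(0.0002), 'rows', np.float64(1.0))
```

View pics/s5.png

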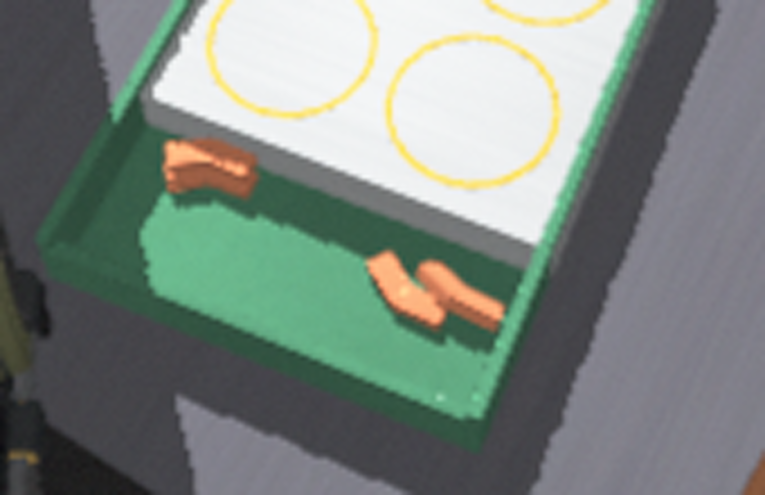

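All four chips are in the tray (the left cluster is two stacked). Now a gentle set-down.

Request:
{"name": "step_arm", "arguments": {"linear": [[0, 0, 0.04], [0, 0, 0.07], [0, 0, 0.09], [0, 0, 0.105], [0, 0, 0.115]], "spin": [0, 0, 0, 0, 0]}}

```text
clock: 13.1
position: [0.5001, -0.3783, 0.0422]
tool_rot: [[0.857, 0.515, -0.001], [0.515, -0.857, 0.001], [-0.0, -0.001, -1.0]]
force: [-0.2, 1.1, -3.1]
finger_gap: 0.25
grasp_force: 40.0
```

Request:
{"name": "step_arm", "arguments": {"linear": [[0, 0, 0], [0, 0, 0], [0, 0, 0], [0, 0, 0]], "spin": [0, 0, 0, 0]}}

```text
clock: 13.43
position: [0.5007, -0.3788, 0.0435]
tool_rot: [[0.857, 0.515, 0.0], [0.515, -0.857, -0.0], [0.0, 0.001, -1.0]]
force: [0.0, 0.3, -3.3]
finger_gap: 0.252
grasp_force: 40.0
```

Request:
{"name": "step_arm", "arguments": {"linear": [[0, 0, 0.003], [0, 0, 0.006], [0, 0, 0.009], [0, 0, 0.009], [0, 0, 0.009]], "spin": [0, 0, 0, 0, 0]}}

```text
clock: 13.85
position: [0.5005, -0.3786, 0.0414]
tool_rot: [[0.857, 0.515, -0.0], [0.515, -0.857, 0.0], [-0.0, -0.0, -1.0]]
force: [0.6, 0.2, -2.4]
finger_gap: 0.251
grasp_force: 40.0
```

Request:
{"name": "step_arm", "arguments": {"linear": [[0, 0, 0], [0, 0, 0], [0, 0, 0]], "spin": [0, 0, 0]}}

```text
clock: 14.1
position: [0.5006, -0.3786, 0.0415]
tool_rot: [[0.857, 0.515, 0.0], [0.515, -0.857, -0.0], [0.0, 0.0, -1.0]]
force: [0.6, 0.4, -3.2]
finger_gap: 0.251
grasp_force: 40.0
```

Request:
{"name": "step_arm", "arguments": {"linear": [[0, 0, 0.003], [0, 0, 0.006], [0, 0, 0.006], [0, 0, 0.006], [0, 0, 0.006]], "spin": [0, 0, 0, 0, 0]}}

```text
clock: 14.52
position: [0.5005, -0.3786, 0.0402]
tool_rot: [[0.857, 0.515, -0.0], [0.515, -0.857, -0.0], [-0.0, 0.0, -1.0]]
force: [-0.5, -0.1, -3.5]
finger_gap: 0.254
grasp_force: 40.0
```

Request:
{"name": "step_arm", "arguments": {"linear": [[0, 0, 0.003], [0, 0, 0.006], [0, 0, 0.006], [0, 0, 0.006], [0, 0, 0.006]], "spin": [0, 0, 0, 0, 0]}}

```text
clock: 14.93
position: [0.5007, -0.3787, 0.0394]
tool_rot: [[0.857, 0.515, 0.0], [0.515, -0.857, -0.0], [0.0, 0.0, -1.0]]
force: [-0.3, 1.0, 0.6]
finger_gap: 0.249
grasp_force: 40.0
```

Request:
{"name": "step_arm", "arguments": {"linear": [[0, 0, 0], [0, 0, 0], [0, 0, 0], [0, 0, 0], [0, 0, 0]], "spin": [0, 0, 0, 0, 0], "jaw": -1}}

```text
clock: 15.35
position: [0.5006, -0.3787, 0.0391]
tool_rot: [[0.857, 0.515, 0.0], [0.515, -0.857, -0.0], [0.0, 0.0, -1.0]]
force: [0.8, 0.4, 0.1]
finger_gap: 0.544
grasp_force: 0.0
```

Request:
{"name": "step_arm", "arguments": {"linear": [[0, 0, 0], [0, 0, -0.05], [0, 0, -0.2], [0, 0, -0.4], [0, 0, -0.55]], "spin": [0, 0, 0, 0, 0]}}

```text
clock: 15.77
position: [0.5008, -0.3789, 0.152]
tool_rot: [[0.857, 0.515, 0.001], [0.515, -0.857, -0.001], [0.0, 0.001, -1.0]]
force: [0.9, -0.6, 0.3]
finger_gap: 0.895
grasp_force: 0.0
```

Request:
{"name": "step_arm", "arguments": {"linear": [[-0.1, -0.3, -0.3], [-0.2, -0.6, -0.3], [-0.2, -0.9, -0.3], [-0.2, -0.9, -0.3], [-0.2, -0.9, -0.3]], "spin": [0, 0, 0, 0, 0], "newtons": 8}}

```text
clock: 16.18
position: [0.3721, -0.2434, 0.2102]
tool_rot: [[0.857, 0.515, 0.001], [0.515, -0.857, -0.001], [0.001, 0.001, -1.0]]
force: [1.0, -1.1, 0.7]
finger_gap: 1.005
grasp_force: 0.0
```

```bash
python3 - <<'E'
from h import *
s=env.read_state();print(s['position'],s['finger_gap'],np.array(s['tool_rot'])[:2,0])
ims={c:env.read_camera(c) for c in('scene','top')}
for o in fitscraper(ims):print(o)
for x,y in((.6355,.271),(.525,.259),(.476,.389)):print(fitcup(ims,x,y))
# plate refinement by white area edges, bare plate
for c,im in ims.items():
    B=rect(im,c,.04,.3,.75,-.25,.2);h=cv2.cvtColor(B,cv2.COLOR_RGB2HSV)
    W=((h[...,1]<40)&(h[...,2]>150))|((h[...,0]>18)&(h[...,0]<35)&(h[...,1]>70))
    n,L,st,ce=cv2.connectedComponentsWithStats(W.astype(np.uint8));k=1+st[1:,4].argmax()
    q=cv2.minAreaRect(np.argwhere(L==k)[:,::-1].astype(np.float32));print(c,'white ctr',.75-q[0][1]/1000,.2-q[0][0]/1000,q[1:])
im=ims['top'];a=cv2.resize(im[90:290,40:480],None,fx=1.8,fy=1.8,interpolation=cv2.INTER_CUBIC);cv2.imwrite('pics/s6.png',a[:,:,::-1])
E
```

```text
[ 0.37205542 -0.24341369  0.21024506] 1.005438007872952 [0.85718411 0.51500983]
(['scene'], [0.5018, -0.3808], np.float64(27.7), np.float64(0.121))
(['top'], [0.5014, -0.3775], np.float64(32.9), np.float64(0.149))
(['scene', 'top'], [0.5023, -0.3795], np.float64(30.9), np.float64(0.302))
[('scene', [0.6358, 0.2703], np.float64(0.573)), ('top', [0.6353, 0.2718], np.float64(0.253))]
[('scene', [0.5262, 0.2587], np.float64(0.225)), ('top', [0.5247, 0.2601], np.float64(0.293))]
[('scene', [0.4758, 0.387], np.float64(0.239)), ('top', [0.4755, 0.3895], np.float64(0.175))]
scene white ctr 0.5292922668457032 -0.0038821258544921855 ((236.41513061523438, 237.81732177734375), 85.060791015625)
top white ctr 0.527610092163086 0.000442962646484385 ((240.6922149658203, 240.17620849609375), 85.017578125)
```

View pics/s6.png

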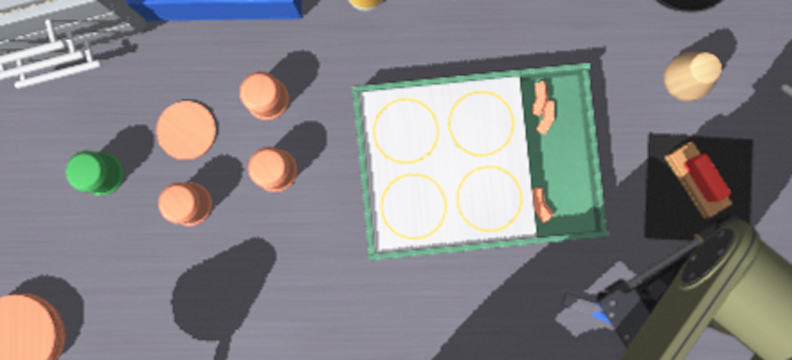

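The scraper stands back on its mat where it was. The cups are undisturbed and the spots are clear. Going to cup A at (0.6355, 0.271).

Request:
{"name": "step_arm", "arguments": {"linear": [[0.866, -0.471, 0], [0.866, -0.471, 0], [0.866, -0.471, 0], [0.866, -0.471, 0], [0.866, -0.471, 0]], "spin": [0.036, 0.072, 0.108, 0.1444, 0.1444]}}

```text
clock: 16.7
position: [0.4681, -0.0859, 0.2099]
tool_rot: [[0.997, 0.082, 0.002], [0.082, -0.997, -0.001], [0.002, 0.001, -1.0]]
force: [1.3, -1.6, -0.3]
finger_gap: 1.001
grasp_force: 0.0
```

Request:
{"name": "step_arm", "arguments": {"linear": [[0.48, -0.83, 0], [0.48, -0.83, 0], [0.48, -0.83, 0], [0.48, -0.83, 0], [0.48, -0.83, 0]], "spin": [0, 0, 0, 0, 0]}}

```text
clock: 17.12
position: [0.5498, 0.0907, 0.2094]
tool_rot: [[0.996, 0.09, 0.001], [0.09, -0.996, 0.001], [0.001, -0.001, -1.0]]
force: [-0.7, -1.0, 0.3]
finger_gap: 0.999
grasp_force: 0.0
```

Request:
{"name": "step_arm", "arguments": {"linear": [[0.4785, -0.822, 0.05], [0.4785, -0.822, 0.1], [0.4785, -0.822, 0.2], [0.4785, -0.822, 0.295], [0.4785, -0.822, 0.295]], "spin": [0, 0, 0, 0, 0]}}

```text
clock: 17.53
position: [0.6308, 0.2621, 0.1498]
tool_rot: [[0.996, 0.088, 0.002], [0.088, -0.996, 0.001], [0.002, -0.001, -1.0]]
force: [-0.3, -0.4, -0.3]
finger_gap: 0.997
grasp_force: 0.0
```

Request:
{"name": "step_arm", "arguments": {"linear": [[0, 0, 0], [0, 0, 0], [0, 0, 0], [0, 0, 0], [0, 0, 0]], "spin": [0, 0, 0, 0, 0]}}

```text
clock: 17.95
position: [0.6297, 0.2585, 0.152]
tool_rot: [[0.996, 0.086, 0.003], [0.086, -0.996, 0.001], [0.003, -0.0, -1.0]]
force: [-0.0, 0.0, 0.9]
finger_gap: 0.999
grasp_force: 0.0
```

```bash
python3 - <<'E'
from h import *
s=env.read_state();print(s['position'],s['joints'],to(.6355,.271,.031,5.03))
im=snap('scene','s7.png',(240,60,400,200),4)
print(fitcup({'scene':im},.6355,.271),fitscraper({'scene':im})[:1])
E
```

```text
[0.62972966 0.25848341 0.15200278] [ 1.78042299e+01  1.36272541e+01  9.40628472e+01 -9.71162394e-03
  7.21500330e+01  1.02871719e+02] ([0.0325, -0.0596, 0.6051], np.float64(-0.0005), 'rows', np.float64(3.0))
[('scene', [0.636, 0.2698], np.float64(0.347))] [(['scene'], [0.5035, -0.3802], np.float64(27.5), np.float64(0.129))]
```

View pics/s7.png

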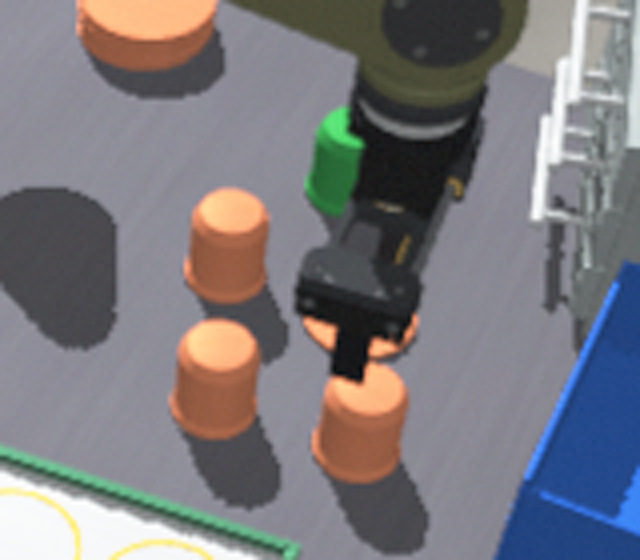

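Request:
{"name": "step_arm", "arguments": {"linear": [[0.032, -0.058, 0.1], [0.032, -0.058, 0.25], [0.032, -0.058, 0.38], [0.032, -0.058, 0.48], [0.032, -0.058, 0.54]], "spin": [0, 0, 0, 0, 0]}}

```text
clock: 18.42
position: [0.633, 0.2703, 0.04]
tool_rot: [[0.996, 0.086, -0.003], [0.086, -0.996, -0.001], [-0.003, 0.001, -1.0]]
force: [-0.2, -0.3, 0.0]
finger_gap: 1.0
grasp_force: 0.0
```

Request:
{"name": "step_arm", "arguments": {"linear": [[0, 0, 0.04], [0, 0, 0.055], [0, 0, 0.055], [0, 0, 0.055], [0, 0, 0.055]], "spin": [0, 0, 0, 0, 0]}}

```text
clock: 18.83
position: [0.6355, 0.2719, 0.033]
tool_rot: [[0.996, 0.087, 0.003], [0.087, -0.996, 0.001], [0.003, -0.001, -1.0]]
force: [0.4, 0.3, -0.0]
finger_gap: 1.001
grasp_force: 0.0
```

Request:
{"name": "step_arm", "arguments": {"linear": [[0, 0, 0], [0, 0, 0], [0, 0, 0], [0, 0, 0], [0, 0, 0]], "spin": [0, 0, 0, 0, 0], "jaw": 1, "newtons": 8}}

```text
clock: 19.25
position: [0.6343, 0.2716, 0.0311]
tool_rot: [[0.996, 0.087, 0.0], [0.087, -0.996, 0.0], [0.0, -0.0, -1.0]]
force: [0.1, 0.0, -0.3]
finger_gap: 0.707
grasp_force: 0.0
```

Request:
{"name": "step_arm", "arguments": {"linear": [[0, 0, 0], [0, 0, 0], [0, 0, 0], [0, 0, 0], [0, 0, 0]], "spin": [0, 0, 0, 0, 0]}}

```text
clock: 19.67
position: [0.6343, 0.2716, 0.031]
tool_rot: [[0.996, 0.087, -0.0], [0.087, -0.996, 0.0], [-0.0, -0.0, -1.0]]
force: [-0.5, 1.0, -0.5]
finger_gap: 0.628
grasp_force: 8.0
```

Request:
{"name": "step_arm", "arguments": {"linear": [[0, 0, -0.03], [0, 0, -0.1], [0, 0, -0.2], [0, 0, -0.35], [0, 0, -0.5]], "spin": [0, 0, 0, 0, 0]}}

```text
clock: 20.08
position: [0.6336, 0.2712, 0.132]
tool_rot: [[0.996, 0.087, -0.002], [0.087, -0.996, -0.001], [-0.002, 0.001, -1.0]]
force: [0.6, 0.2, -0.9]
finger_gap: 0.634
grasp_force: 8.0
```

Request:
{"name": "step_arm", "arguments": {"linear": [[-0.02, 0.08, 0], [-0.06, 0.24, 0], [-0.1, 0.42, 0], [-0.14, 0.6, 0], [-0.187, 0.78, 0]], "spin": [0, 0, 0, 0, 0]}}

```text
clock: 20.5
position: [0.6101, 0.1111, 0.1315]
tool_rot: [[0.996, 0.088, 0.001], [0.088, -0.996, -0.0], [0.001, 0.0, -1.0]]
force: [0.4, 0.1, -1.3]
finger_gap: 0.632
grasp_force: 8.0
```

Request:
{"name": "step_arm", "arguments": {"linear": [[-0.04, 0.18, 0], [-0.08, 0.36, 0], [-0.12, 0.54, 0], [-0.16, 0.7, 0], [-0.18, 0.78, 0]], "spin": [0, 0, 0, 0, 0]}}

```text
clock: 20.92
position: [0.5874, -0.0495, 0.1315]
tool_rot: [[0.996, 0.085, 0.0], [0.085, -0.996, -0.001], [0.0, 0.001, -1.0]]
force: [1.2, 0.6, -2.0]
finger_gap: 0.63
grasp_force: 8.0
```

Request:
{"name": "step_arm", "arguments": {"linear": [[-0.007, 0.028, 0], [-0.007, 0.028, 0.03], [-0.007, 0.028, 0.1], [-0.007, 0.028, 0.16], [-0.007, 0.028, 0.2]], "spin": [0, 0, 0, 0, 0]}}

```text
clock: 21.33
position: [0.5862, -0.0498, 0.088]
tool_rot: [[0.996, 0.089, -0.004], [0.089, -0.996, 0.001], [-0.004, -0.001, -1.0]]
force: [-0.9, 1.3, -1.2]
finger_gap: 0.632
grasp_force: 8.0
```

```bash
python3 - <<'E'
from h import *
s=env.read_state();print(s['position'],s['force'],s['finger_gap'],to(.5877,-.0514,.071,5.03))
im=snap('scene','s8.png',(160,80,360,300),2.5)
print(fitcup({'scene':im},.5255,.259),fitcup({'scene':im},.4757,.388),fitscraper({'scene':im})[:1])
print(fitcup({'scene':im},s['position'][0],s['position'][1],s['position'][2]-.031))
E
```

```text
[ 0.58618734 -0.04984507  0.08802067] [-0.89608379  1.28198257 -1.2480557 ] 0.6321878010301051 ([0.0071, 0.0085, 0.0851], np.float64(0.0005), 'rows', np.float64(1.0))
[('scene', [0.5263, 0.2587], np.float64(2.439))] [('scene', [0.4757, 0.3878], np.float64(0.686))] [(['scene'], [0.5033, -0.3802], np.float64(28.3), np.float64(0.13))]
[('scene', [0.5887, -0.0511], np.float64(4.404))]
```

View pics/s8.png

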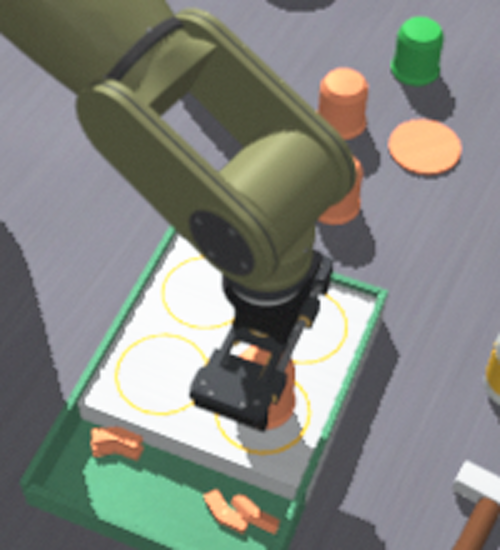

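Request:
{"name": "step_arm", "arguments": {"linear": [[0.004, 0.004, 0.03], [0.004, 0.004, 0.055], [0.004, 0.004, 0.075], [0.004, 0.004, 0.085], [0.004, 0.004, 0.09]], "spin": [0, 0, 0, 0, 0]}}

```text
clock: 21.8
position: [0.5884, -0.052, 0.0728]
tool_rot: [[0.996, 0.088, -0.0], [0.088, -0.996, 0.0], [-0.0, -0.0, -1.0]]
force: [0.2, 0.3, -1.3]
finger_gap: 0.629
grasp_force: 8.0
```

Request:
{"name": "step_arm", "arguments": {"linear": [[0, 0, 0.0], [0, 0, 0.0], [0, 0, 0.003], [0, 0, 0.006], [0, 0, 0.006]], "spin": [0, 0, 0, 0, 0]}}

```text
clock: 22.22
position: [0.5885, -0.0522, 0.0719]
tool_rot: [[0.996, 0.087, 0.0], [0.087, -0.996, -0.0], [0.0, 0.0, -1.0]]
force: [-0.2, 0.0, -2.3]
finger_gap: 0.626
grasp_force: 8.0
```

Request:
{"name": "step_arm", "arguments": {"linear": [[0, 0, 0.003], [0, 0, 0.006], [0, 0, 0.006], [0, 0, 0.006], [0, 0, 0.006]], "spin": [0, 0, 0, 0, 0]}}

```text
clock: 22.63
position: [0.5886, -0.0521, 0.071]
tool_rot: [[0.996, 0.087, 0.0], [0.087, -0.996, -0.0], [0.0, 0.0, -1.0]]
force: [-0.7, -0.2, 1.5]
finger_gap: 0.628
grasp_force: 8.0
```

Request:
{"name": "step_arm", "arguments": {"linear": [[0, 0, 0], [0, 0, 0], [0, 0, 0], [0, 0, 0], [0, 0, 0]], "spin": [0, 0, 0, 0, 0], "jaw": -1}}

```text
clock: 23.05
position: [0.5884, -0.0521, 0.0706]
tool_rot: [[0.996, 0.087, -0.0], [0.087, -0.996, 0.0], [-0.0, -0.0, -1.0]]
force: [0.6, -0.4, -0.2]
finger_gap: 0.922
grasp_force: 0.0
```

Request:
{"name": "step_arm", "arguments": {"linear": [[0, 0, -0.04], [0, 0, -0.15], [0, 0, -0.3], [0, 0, -0.4], [0, 0, -0.4]], "spin": [0, 0, 0, 0, 0]}}

```text
clock: 23.47
position: [0.5919, -0.0527, 0.1573]
tool_rot: [[0.996, 0.087, 0.01], [0.087, -0.996, -0.002], [0.01, 0.003, -1.0]]
force: [0.8, 0.8, 0.4]
finger_gap: 1.002
grasp_force: 0.0
```

Request:
{"name": "step_arm", "arguments": {"linear": [[-0.02, -0.18, 0], [-0.04, -0.36, 0], [-0.06, -0.54, 0], [-0.08, -0.72, 0], [-0.1, -0.9, 0]], "spin": [0, 0, 0, 0, 0]}}

```text
clock: 23.88
position: [0.5518, 0.1268, 0.1501]
tool_rot: [[0.996, 0.087, -0.001], [0.087, -0.996, -0.0], [-0.001, -0.0, -1.0]]
force: [1.3, -0.4, 0.4]
finger_gap: 1.003
grasp_force: 0.0
```

Request:
{"name": "step_arm", "arguments": {"linear": [[-0.02, -0.18, 0], [-0.04, -0.36, 0], [-0.06, -0.54, 0], [-0.077, -0.679, 0], [-0.077, -0.679, 0]], "spin": [0, 0, 0, 0, 0]}}

```text
clock: 24.3
position: [0.5239, 0.2635, 0.1501]
tool_rot: [[0.996, 0.092, -0.001], [0.092, -0.996, 0.001], [-0.001, -0.001, -1.0]]
force: [0.2, 0.1, 0.3]
finger_gap: 0.997
grasp_force: 0.0
```

Request:
{"name": "step_arm", "arguments": {"linear": [[0, 0, 0], [0, 0, 0], [0, 0, 0]], "spin": [0, 0, 0]}}

```text
clock: 24.55
position: [0.5257, 0.2583, 0.1503]
tool_rot: [[0.996, 0.086, -0.0], [0.086, -0.996, -0.0], [-0.001, 0.0, -1.0]]
force: [-0.1, -0.7, 0.4]
finger_gap: 1.001
grasp_force: 0.0
```

```bash
python3 - <<'E'
from h import *
s=env.read_state();print(s['position'],s['finger_gap'],to(.5255,.2593,.031,5.03))
im=snap('scene');im2=snap('top')
for x,y,z in((.5255,.2593,0),(.4757,.388,0),(.5886,-.0521,.04)):print(fitcup({'scene':im,'top':im2},x,y,z))
print(fitscraper({'scene':im,'top':im2}))
E
```

```text
[0.52567543 0.25831132 0.15027955] 1.0005498226590566 ([-0.0001, -0.0053, 0.5964], np.float64(-0.0005), 'rows', np.float64(3.0))
[('scene', [0.5262, 0.2586], np.float64(0.34)), ('top', [0.531, 0.2305], np.float64(12.609))]
[('scene', [0.4784, 0.3894], np.float64(7.878)), ('top', [0.4708, 0.3654], np.float64(1.699))]
[('scene', [0.5897, -0.0545], np.float64(0.438)), ('top', [0.59, -0.0531], np.float64(1.146))]
[(['scene'], [0.5016, -0.3806], np.float64(28.3), np.float64(0.12)), (['top'], [0.501, -0.378], np.float64(211.0), np.float64(0.176)), (['scene', 'top'], [0.5023, -0.3795], np.float64(210.9), np.float64(0.313))]
```

Request:
{"name": "step_arm", "arguments": {"linear": [[0, -0.003, 0.1], [0, -0.003, 0.25], [0, -0.003, 0.38], [0, -0.003, 0.48], [0, -0.003, 0.54]], "spin": [0, 0, 0, 0, 0]}}

```text
clock: 25.07
position: [0.5241, 0.2583, 0.0397]
tool_rot: [[0.996, 0.086, -0.004], [0.086, -0.996, -0.002], [-0.004, 0.001, -1.0]]
force: [-0.6, -0.6, -0.1]
finger_gap: 0.999
grasp_force: 0.0
```

Request:
{"name": "step_arm", "arguments": {"linear": [[0, 0, 0.04], [0, 0, 0.055], [0, 0, 0.055], [0, 0, 0.055], [0, 0, 0.055]], "spin": [0, 0, 0, 0, 0]}}

```text
clock: 25.48
position: [0.5267, 0.2604, 0.0333]
tool_rot: [[0.996, 0.087, 0.003], [0.087, -0.996, 0.001], [0.003, -0.001, -1.0]]
force: [0.6, 0.5, -0.2]
finger_gap: 1.001
grasp_force: 0.0
```

Request:
{"name": "step_arm", "arguments": {"linear": [[0, 0, 0], [0, 0, 0], [0, 0, 0], [0, 0, 0], [0, 0, 0]], "spin": [0, 0, 0, 0, 0], "jaw": 1, "newtons": 8}}

```text
clock: 25.9
position: [0.5255, 0.2601, 0.0318]
tool_rot: [[0.996, 0.087, 0.0], [0.087, -0.996, 0.0], [0.0, -0.0, -1.0]]
force: [-0.2, 0.0, 0.0]
finger_gap: 0.708
grasp_force: 0.0
```

Request:
{"name": "step_arm", "arguments": {"linear": [[0, 0, 0], [0, 0, 0], [0, 0, 0], [0, 0, 0], [0, 0, 0]], "spin": [0, 0, 0, 0, 0]}}

```text
clock: 26.32
position: [0.5255, 0.2601, 0.0317]
tool_rot: [[0.996, 0.087, -0.0], [0.087, -0.996, 0.0], [-0.0, -0.0, -1.0]]
force: [-0.4, 0.2, -0.1]
finger_gap: 0.632
grasp_force: 8.0
```

Request:
{"name": "step_arm", "arguments": {"linear": [[0, 0, -0.03], [0, 0, -0.1], [0, 0, -0.2], [0, 0, -0.35], [0, 0, -0.5]], "spin": [0, 0, 0, 0, 0]}}

```text
clock: 26.73
position: [0.5247, 0.2596, 0.1326]
tool_rot: [[0.996, 0.087, -0.002], [0.087, -0.996, -0.001], [-0.002, 0.001, -1.0]]
force: [0.7, 1.0, -0.8]
finger_gap: 0.631
grasp_force: 8.0
```

Request:
{"name": "step_arm", "arguments": {"linear": [[-0.02, 0.08, 0], [-0.06, 0.24, 0], [-0.1, 0.42, 0], [-0.14, 0.6, 0], [-0.19, 0.78, 0]], "spin": [0, 0, 0, 0, 0]}}

```text
clock: 27.15
position: [0.5008, 0.0996, 0.1322]
tool_rot: [[0.996, 0.088, 0.001], [0.088, -0.996, -0.0], [0.001, 0.0, -1.0]]
force: [0.6, -0.1, -0.9]
finger_gap: 0.627
grasp_force: 8.0
```

Request:
{"name": "step_arm", "arguments": {"linear": [[-0.04, 0.18, 0], [-0.08, 0.36, 0], [-0.12, 0.54, 0], [-0.17, 0.7, 0], [-0.19, 0.78, 0]], "spin": [0, 0, 0, 0, 0]}}

```text
clock: 27.57
position: [0.4758, -0.0607, 0.1321]
tool_rot: [[0.996, 0.085, 0.0], [0.085, -0.996, -0.001], [-0.0, 0.001, -1.0]]
force: [-0.7, 1.0, -1.8]
finger_gap: 0.627
grasp_force: 8.0
```

Request:
{"name": "step_arm", "arguments": {"linear": [[-0.007, 0.019, 0], [-0.007, 0.019, 0.03], [-0.007, 0.019, 0.1], [-0.007, 0.019, 0.16], [-0.007, 0.019, 0.2]], "spin": [0, 0, 0, 0, 0]}}

```text
clock: 27.98
position: [0.475, -0.0602, 0.0897]
tool_rot: [[0.996, 0.089, -0.002], [0.089, -0.996, 0.001], [-0.002, -0.001, -1.0]]
force: [-0.4, 0.1, -2.5]
finger_gap: 0.629
grasp_force: 8.0
```

Request:
{"name": "step_arm", "arguments": {"linear": [[0, 0, 0.03], [0, 0, 0.055], [0, 0, 0.075], [0, 0, 0.085], [0, 0, 0.09]], "spin": [0, 0, 0, 0, 0]}}

```text
clock: 28.4
position: [0.4761, -0.0612, 0.0735]
tool_rot: [[0.996, 0.088, -0.0], [0.088, -0.996, 0.0], [-0.0, -0.0, -1.0]]
force: [-0.3, 0.2, -1.9]
finger_gap: 0.632
grasp_force: 8.0
```

Request:
{"name": "step_arm", "arguments": {"linear": [[0, 0, 0.0], [0, 0, 0.0], [0, 0, 0.003], [0, 0, 0.006], [0, 0, 0.006]], "spin": [0, 0, 0, 0, 0]}}

```text
clock: 28.82
position: [0.4761, -0.0614, 0.0726]
tool_rot: [[0.996, 0.087, 0.0], [0.087, -0.996, -0.0], [0.0, 0.0, -1.0]]
force: [0.0, -0.1, -1.2]
finger_gap: 0.627
grasp_force: 8.0
```

Request:
{"name": "step_arm", "arguments": {"linear": [[0, 0, 0.003], [0, 0, 0.004], [0, 0, 0.004], [0, 0, 0.004], [0, 0, 0.004]], "spin": [0, 0, 0, 0, 0]}}

```text
clock: 29.23
position: [0.476, -0.0614, 0.0717]
tool_rot: [[0.996, 0.087, 0.0], [0.087, -0.996, -0.0], [0.0, 0.0, -1.0]]
force: [0.9, -0.2, -1.1]
finger_gap: 0.632
grasp_force: 8.0
```

Request:
{"name": "step_arm", "arguments": {"linear": [[0, 0, 0.003], [0, 0, 0.004], [0, 0, 0.004], [0, 0, 0.004], [0, 0, 0.004]], "spin": [0, 0, 0, 0, 0]}}

```text
clock: 29.65
position: [0.4761, -0.0614, 0.0716]
tool_rot: [[0.996, 0.088, -0.0], [0.088, -0.996, 0.0], [-0.0, -0.0, -1.0]]
force: [-4.1, -0.2, 5.2]
finger_gap: 0.63
grasp_force: 8.0
```

Request:
{"name": "step_arm", "arguments": {"linear": [[0, 0, 0], [0, 0, 0], [0, 0, 0], [0, 0, 0], [0, 0, 0]], "spin": [0, 0, 0, 0, 0], "jaw": -1}}

```text
clock: 30.07
position: [0.476, -0.0614, 0.0707]
tool_rot: [[0.996, 0.087, 0.0], [0.087, -0.996, 0.0], [0.0, -0.0, -1.0]]
force: [0.5, -0.7, 0.5]
finger_gap: 0.924
grasp_force: 0.0
```

Request:
{"name": "step_arm", "arguments": {"linear": [[0, 0, -0.04], [0, 0, -0.15], [0, 0, -0.3], [0, 0, -0.4], [0, 0, -0.4]], "spin": [0, 0, 0, 0, 0]}}

```text
clock: 30.48
position: [0.4794, -0.0621, 0.157]
tool_rot: [[0.996, 0.087, 0.01], [0.087, -0.996, -0.002], [0.01, 0.003, -1.0]]
force: [0.5, 0.6, 1.5]
finger_gap: 0.997
grasp_force: 0.0
```

Request:
{"name": "step_arm", "arguments": {"linear": [[0.02, -0.18, 0], [0.04, -0.36, 0], [0.06, -0.54, 0], [0.07, -0.72, 0], [0.08, -0.9, 0]], "spin": [0, 0, 0, 0, 0]}}

```text
clock: 30.9
position: [0.4757, 0.1209, 0.1506]
tool_rot: [[0.996, 0.087, -0.0], [0.087, -0.996, -0.0], [-0.0, 0.0, -1.0]]
force: [-0.2, -0.8, 0.2]
finger_gap: 1.001
grasp_force: 0.0
```

Request:
{"name": "step_arm", "arguments": {"linear": [[0.02, -0.18, 0], [0.04, -0.36, 0], [0.06, -0.54, 0], [0.07, -0.72, 0], [0.08, -0.9, 0]], "spin": [0, 0, 0, 0, 0]}}

```text
clock: 31.32
position: [0.4758, 0.3018, 0.1504]
tool_rot: [[0.996, 0.088, -0.001], [0.088, -0.996, -0.0], [-0.001, 0.0, -1.0]]
force: [1.0, -0.6, 1.0]
finger_gap: 1.002
grasp_force: 0.0
```

Request:
{"name": "step_arm", "arguments": {"linear": [[0.02, -0.18, 0], [0.037, -0.36, 0], [0.037, -0.438, 0], [0.037, -0.438, 0], [0.037, -0.438, 0]], "spin": [0, 0, 0, 0, 0]}}

```text
clock: 31.73
position: [0.4756, 0.3879, 0.1501]
tool_rot: [[0.996, 0.089, -0.001], [0.089, -0.996, -0.001], [-0.001, 0.001, -1.0]]
force: [-0.1, -0.3, 0.2]
finger_gap: 0.998
grasp_force: 0.0
```

Request:
{"name": "step_arm", "arguments": {"linear": [[0, 0, 0], [0, 0, 0], [0, 0, 0]], "spin": [0, 0, 0]}}

```text
clock: 31.98
position: [0.4764, 0.3866, 0.1509]
tool_rot: [[0.996, 0.086, -0.0], [0.086, -0.996, -0.0], [-0.0, 0.0, -1.0]]
force: [-0.1, 0.1, -0.3]
finger_gap: 1.001
grasp_force: 0.0
```

```bash
python3 - <<'E'
from h import *
s=env.read_state();print(s['position'],s['finger_gap'],to(.4757,.388,.031,5.03))
im=snap('scene','s9.png',(140,60,380,380),1.8);im2=snap('top')
for x,y,z in((.4757,.388,0),(.5886,-.0521,.04),(.476,-.0614,.04)):print(fitcup({'scene':im,'top':im2},x,y,z))
print(fitscraper({'scene':im,'top':im2}))
E
```

```text
[0.47637859 0.38656984 0.15088074] 1.0009966940102262 ([-0.0027, -0.0076, 0.5994], np.float64(-0.0006), 'rows', np.float64(3.0))
[('scene', [0.4757, 0.3874], np.float64(0.387)), ('top', [0.4802, 0.3857], np.float64(15.134))]
[('scene', [0.5909, -0.0541], np.float64(0.13)), ('top', [0.5911, -0.0531], np.float64(0.178))]
[('scene', [0.4762, -0.0636], np.float64(0.613)), ('top', [0.476, -0.0615], np.float64(2.164))]
[(['scene'], [0.5022, -0.3809], np.float64(27.2), np.float64(0.113)), (['top'], [0.5007, -0.3787], np.float64(209.8), np.float64(0.177)), (['scene', 'top'], [0.5026, -0.38], np.float64(29.9), np.float64(0.317))]
```

View pics/s9.png

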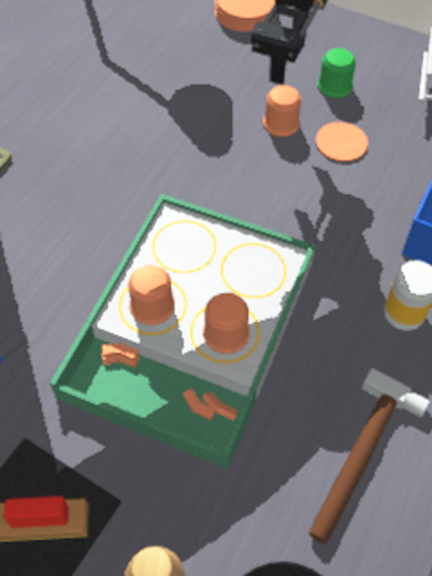

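Request:
{"name": "step_arm", "arguments": {"linear": [[-0.001, -0.004, 0.1], [-0.001, -0.004, 0.25], [-0.001, -0.004, 0.38], [-0.001, -0.004, 0.48], [-0.001, -0.004, 0.54]], "spin": [0, 0, 0, 0, 0]}}

```text
clock: 32.5
position: [0.4745, 0.3872, 0.0399]
tool_rot: [[0.996, 0.087, -0.003], [0.087, -0.996, -0.002], [-0.004, 0.002, -1.0]]
force: [-0.3, 0.0, -0.5]
finger_gap: 0.997
grasp_force: 0.0
```

Request:
{"name": "step_arm", "arguments": {"linear": [[0, 0, 0.04], [0, 0, 0.055], [0, 0, 0.055], [0, 0, 0.055], [0, 0, 0.055]], "spin": [0, 0, 0, 0, 0]}}

```text
clock: 32.92
position: [0.4769, 0.3894, 0.0336]
tool_rot: [[0.996, 0.087, 0.002], [0.087, -0.996, 0.002], [0.003, -0.001, -1.0]]
force: [-0.0, 0.3, 0.3]
finger_gap: 0.999
grasp_force: 0.0
```

Request:
{"name": "step_arm", "arguments": {"linear": [[0, 0, 0], [0, 0, 0], [0, 0, 0], [0, 0, 0], [0, 0, 0]], "spin": [0, 0, 0, 0, 0], "jaw": 1, "newtons": 8}}

```text
clock: 33.33
position: [0.4759, 0.3888, 0.032]
tool_rot: [[0.996, 0.087, 0.0], [0.087, -0.996, 0.0], [0.0, -0.0, -1.0]]
force: [-0.4, -0.0, -0.3]
finger_gap: 0.708
grasp_force: 0.0
```

Request:
{"name": "step_arm", "arguments": {"linear": [[0, 0, 0], [0, 0, 0], [0, 0, 0], [0, 0, 0], [0, 0, 0]], "spin": [0, 0, 0, 0, 0]}}

```text
clock: 33.75
position: [0.4759, 0.3889, 0.0319]
tool_rot: [[0.996, 0.087, 0.0], [0.087, -0.996, 0.0], [0.0, -0.0, -1.0]]
force: [-0.6, 1.8, 0.2]
finger_gap: 0.63
grasp_force: 8.0
```

Request:
{"name": "step_arm", "arguments": {"linear": [[0, 0, -0.03], [0, 0, -0.1], [0, 0, -0.2], [0, 0, -0.35], [0, 0, -0.5]], "spin": [0, 0, 0, 0, 0]}}

```text
clock: 34.17
position: [0.4752, 0.3881, 0.1328]
tool_rot: [[0.996, 0.087, -0.002], [0.087, -0.996, -0.001], [-0.002, 0.001, -1.0]]
force: [1.6, 1.4, -1.9]
finger_gap: 0.629
grasp_force: 8.0
```

Request:
{"name": "step_arm", "arguments": {"linear": [[-0.01, 0.08, 0], [-0.03, 0.24, 0], [-0.05, 0.42, 0], [-0.08, 0.62, 0], [-0.1, 0.82, 0]], "spin": [0, 0, 0, 0, 0]}}

```text
clock: 34.58
position: [0.4694, 0.2218, 0.132]
tool_rot: [[0.996, 0.089, 0.0], [0.089, -0.996, -0.0], [0.0, 0.0, -1.0]]
force: [0.7, -1.4, -1.4]
finger_gap: 0.629
grasp_force: 8.0
```

Request:
{"name": "step_arm", "arguments": {"linear": [[-0.02, 0.2, 0], [-0.04, 0.4, 0], [-0.06, 0.6, 0], [-0.08, 0.76, 0], [-0.096, 0.84, 0]], "spin": [0, 0, 0, 0, 0]}}

```text
clock: 35.0
position: [0.4651, 0.0511, 0.1321]
tool_rot: [[0.996, 0.085, 0.0], [0.085, -0.996, -0.001], [0.0, 0.001, -1.0]]
force: [-0.0, 0.6, -1.0]
finger_gap: 0.629
grasp_force: 8.0
```

Request:
{"name": "step_arm", "arguments": {"linear": [[0, 0.022, 0], [0, 0.022, 0.03], [0, 0.022, 0.1], [0, 0.022, 0.16], [0, 0.022, 0.2]], "spin": [0, 0, 0, 0, 0]}}

```text
clock: 35.42
position: [0.4652, 0.0511, 0.0899]
tool_rot: [[0.996, 0.089, -0.002], [0.089, -0.996, 0.0], [-0.002, -0.0, -1.0]]
force: [0.6, 0.6, -2.0]
finger_gap: 0.63
grasp_force: 8.0
```

Request:
{"name": "step_arm", "arguments": {"linear": [[0, 0, 0.03], [0, 0, 0.055], [0, 0, 0.075], [0, 0, 0.085], [0, 0, 0.09]], "spin": [0, 0, 0, 0, 0]}}

```text
clock: 35.83
position: [0.4662, 0.0504, 0.0736]
tool_rot: [[0.996, 0.088, -0.0], [0.088, -0.996, 0.0], [-0.0, -0.0, -1.0]]
force: [-0.2, -0.4, -1.4]
finger_gap: 0.629
grasp_force: 8.0
```

Request:
{"name": "step_arm", "arguments": {"linear": [[0, 0, 0.0], [0, 0, 0.0], [0, 0, 0.003], [0, 0, 0.006], [0, 0, 0.009]], "spin": [0, 0, 0, 0, 0]}}

```text
clock: 36.25
position: [0.4664, 0.0502, 0.0723]
tool_rot: [[0.996, 0.087, 0.001], [0.087, -0.996, 0.0], [0.001, 0.0, -1.0]]
force: [-1.0, 1.1, -1.5]
finger_gap: 0.633
grasp_force: 8.0
```

Request:
{"name": "step_arm", "arguments": {"linear": [[0, 0, 0], [0, 0, 0], [0, 0, 0.002], [0, 0, 0.003], [0, 0, 0.003]], "spin": [0, 0, 0, 0, 0]}}

```text
clock: 36.67
position: [0.4663, 0.0502, 0.0719]
tool_rot: [[0.996, 0.087, -0.0], [0.087, -0.996, -0.0], [-0.0, 0.0, -1.0]]
force: [-1.5, -0.7, 2.3]
finger_gap: 0.624
grasp_force: 8.0
```

Request:
{"name": "step_arm", "arguments": {"linear": [[0, 0, 0], [0, 0, 0], [0, 0, 0], [0, 0, 0], [0, 0, 0]], "spin": [0, 0, 0, 0, 0], "jaw": -1}}

```text
clock: 37.08
position: [0.4663, 0.0502, 0.0714]
tool_rot: [[0.996, 0.087, 0.0], [0.087, -0.996, 0.0], [0.0, -0.0, -1.0]]
force: [-0.3, 0.6, -0.8]
finger_gap: 0.92
grasp_force: 0.0
```

Request:
{"name": "step_arm", "arguments": {"linear": [[0, 0, -0.04], [0, 0, -0.15], [0, 0, -0.3], [0, 0, -0.5], [0, 0, -0.65]], "spin": [0, 0, 0, 0, 0]}}

```text
clock: 37.5
position: [0.4666, 0.0502, 0.2047]
tool_rot: [[0.996, 0.087, 0.002], [0.087, -0.996, -0.0], [0.002, 0.0, -1.0]]
force: [1.4, 0.7, 0.2]
finger_gap: 0.999
grasp_force: 0.0
```

Request:
{"name": "step_arm", "arguments": {"linear": [[-0.1, -0.18, 0], [-0.2, -0.36, 0], [-0.3, -0.54, 0], [-0.4, -0.72, 0], [-0.4, -0.95, 0]], "spin": [0, 0, 0, 0, 0]}}

```text
clock: 37.92
position: [0.3677, 0.2288, 0.2022]
tool_rot: [[0.996, 0.087, 0.001], [0.087, -0.996, 0.0], [0.001, -0.0, -1.0]]
force: [1.1, -0.9, 0.7]
finger_gap: 1.003
grasp_force: 0.0
```

Request:
{"name": "step_arm", "arguments": {"linear": [[0, -0.2, 0], [0, -0.4, 0], [0, -0.6, 0], [0, -0.6, 0], [0, -0.6, 0]], "spin": [0, 0, 0, 0, 0]}}

```text
clock: 38.33
position: [0.3592, 0.3492, 0.2017]
tool_rot: [[0.996, 0.091, -0.0], [0.091, -0.996, -0.0], [-0.0, 0.0, -1.0]]
force: [0.7, -0.7, 0.1]
finger_gap: 1.002
grasp_force: 0.0
```

```bash
python3 - <<'E'
from h import *
s=env.read_state();print(s['clock'],s['position'],s['finger_gap'])
im=snap('scene');im2=snap('top')
for n,(x,y,z) in dict(s1=(.5886,-.0521,.04),s3=(.476,-.0614,.04),s2=(.4663,.0502,.04)).items():print(n,fitcup({'scene':im,'top':im2},x,y,z))
print(fitscraper({'scene':im,'top':im2}))
a=cv2.resize(im,(480,360));b=cv2.resize(im2,(480,360))
a=im[40:384,90:360];b=im2[90:300,40:512]
o=np.zeros((344,800,3),np.uint8);o[:,:270]=a;bb=cv2.resize(b,(530,236));o[:236,270:]=bb
cv2.imwrite('pics/s10.png',o[:,:,::-1])
E
```

```text
38.3333 [0.3591858 0.3491916 0.2017322] 1.0023744198658768
s1 [('scene', [0.5909, -0.0534], np.float64(0.119)), ('top', [0.5899, -0.0524], np.float64(0.134))]
s3 [('scene', [0.4761, -0.0634], np.float64(0.17)), ('top', [0.4759, -0.0613], np.float64(0.39))]
s2 [('scene', [0.4654, 0.0486], np.float64(0.551)), ('top', [0.4676, 0.0497], np.float64(2.554))]
[(['scene'], [0.5028, -0.3805], np.float64(29.1), np.float64(0.118)), (['top'], [0.5017, -0.3788], np.float64(31.1), np.float64(0.229)), (['scene', 'top'], [0.5012, -0.3803], np.float64(30.9), np.float64(0.373))]
```

View pics/s10.png

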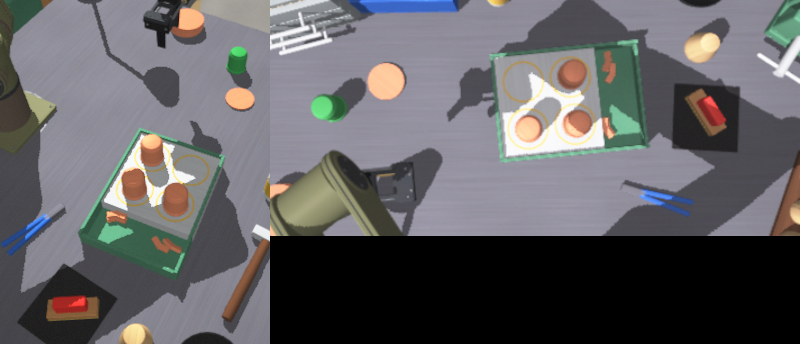

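The three cups stand inside circles s1, s2 and s3. The chips are in the tray and the scraper is on its mat. I'll wait briefly, check once more that nothing was knocked, then hand in.

Request:
{"name": "step_arm", "arguments": {"linear": [[0, 0, 0], [0, 0, 0], [0, 0, 0], [0, 0, 0], [0, 0, 0]], "spin": [0, 0, 0, 0, 0]}}

```text
clock: 38.85
position: [0.3601, 0.3472, 0.2016]
tool_rot: [[0.996, 0.086, 0.0], [0.086, -0.996, 0.0], [0.0, -0.0, -1.0]]
force: [0.2, -1.0, -0.7]
finger_gap: 1.0
grasp_force: 0.0
```

Request:
{"name": "step_arm", "arguments": {"linear": [[0, 0, 0], [0, 0, 0], [0, 0, 0], [0, 0, 0], [0, 0, 0]], "spin": [0, 0, 0, 0, 0]}}

```text
clock: 39.27
position: [0.3598, 0.3477, 0.2014]
tool_rot: [[0.996, 0.088, -0.0], [0.088, -0.996, -0.0], [-0.0, 0.0, -1.0]]
force: [-0.4, 0.8, 0.2]
finger_gap: 1.001
grasp_force: 0.0
```

```bash
python3 - <<'E'
from h import *
im=snap('scene');im2=snap('top');I={'scene':im,'top':im2}
r=[fitcup(I,x,y,.04) for x,y in((.5886,-.0521),(.476,-.0614),(.4663,.0502))];s=fitscraper(I)
for q in r+[s]:print(q)
T=((.590,-.053),(.476,-.062),(.466,.050))
ok=all(np.hypot(*(np.array(o[1])-t))<.006 for q,t in zip(r,T) for o in q) and all(np.hypot(o[1][0]-.5015,o[1][1]+.3795)<.006 for o in s)
print(ok)
if ok: print(env.job_done())
E
```

```text
[('scene', [0.5909, -0.0534], np.float64(0.118)), ('top', [0.5905, -0.0518], np.float64(0.136))]
[('scene', [0.4761, -0.0634], np.float64(0.184)), ('top', [0.4759, -0.0613], np.float64(0.39))]
[('scene', [0.4654, 0.0486], np.float64(0.544)), ('top', [0.4676, 0.0497], np.float64(2.504))]
[(['scene'], [0.5028, -0.3799], np.float64(30.1), np.float64(0.117)), (['top'], [0.5011, -0.3787], np.float64(31.5), np.float64(0.22)), (['scene', 'top'], [0.5022, -0.3798], np.float64(30.7), np.float64(0.355))]
True
the job is handed in; nothing more can be done
None
```

I handed the job in at about 39 s: all four chips are in the tray, the scraper stands upright on its mat, and the three copper cups stand mouth down in circles of their own, gripped at 8 N.

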